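# Knock a stuck brass corner guard out of its V-die and nest it with the finished ones

### The job

A freshly pressed brass corner guard is stuck in the steel V-die on the raised anvil plate. Take the knockout rod that stands on the bench, feel along the underside of the plate for the knockout hole without ramming it, push the rod up through it until the guard stands well proud of the die, then draw the rod out and stand it upright on the bench again. Lift the guard out and nest it, V into V with its ends flush, on the finished guards in the wooden cradle, without disturbing the stack or anything else on the bench.

Things in the scene. Friction and masses are not known exactly. Their poses are not given: they have to be found in the camera images.
- stand: Fixed: wooden beam 320 mm wide, top 215 mm high, on two posts 210 mm apart; a slotted steel anvil plate 90 mm wide, 8 thick, bolted on top overhangs the beam's front, clear below; a dark V-die sits on the overhang. Origin: on the bench straight below the die's centre; x from the open front to the beam (plate's and die's front edge at -24 mm, beam from +45 to +110), y along beam and V groove, z up.
- die_top (a point): Centre of the die's top face (48 x 76 mm), 249 mm above the bench; axes as stand. Below it: plate's underside at 215 mm with one vertical hole, 10.4 wide, sharp-edged, hidden from view. The die was set by eye, so the hole lies at x = 0 but anywhere within 10 mm of the die's centre along y. Above it a guided steel ejector pad (36 mm along y, underside at 226, travel 16) lifts the guard evenly.
- guard: Fresh brass guard stuck in the die: 90 degree angle, legs 22 mm, 2.5 thick, 48 long, 45 g, valley up, 31 wide over the tips, 17.3 high, tips just below the die's top. Origin: middle of its outer ridge, 231 mm above the bench when stuck; y along the ridge, x across, z up. Spring pads grip its ends: 8 to 12 N to move it, it stays where it is pushed to; they let go after a rise of 17 mm.
- rod: Steel knockout rod standing on its foot: foot 38 mm diameter, 12 high; ribbed round handle 18 mm diameter from 12 to 85 mm; pin 8 mm diameter from 85 to 185 mm; 220 g. Origin: centre of the foot's underside; z along the rod to the pin's tip. Round: its yaw does not matter.
- rod_tip (a point): Tip of the rod's pin, 185 mm above the foot's underside; the last 3 mm taper to 5 mm diameter.
- cradle: Fixed wooden V-cradle on the bench, with the finished guards lying in it valley up: base 46 x 70 x 10 mm, V-block 34 mm wide, 40 mm long along y, 28 mm high, bottom of its V 16 mm above the bench. Origin: centre of its underside; y along the V, z up.
- guard_a: Finished brass guard, same shape and axes as guard, lying directly in the cradle.
- guard_b: Finished brass guard, same shape and axes as guard, nested on guard_a, top of the stack. A further guard nested on it has its origin 3.5 mm higher along z.
- punch: Bystander: short steel ball-headed doming punch standing on end, 18 mm diameter, 82 mm high, ball 24 mm. Origin: centre of its underside.
- bottle: Bystander: small brown bottle with white cap, 52 mm diameter, 105 mm high. Origin: centre of its underside.
- pliers: Bystander: pliers lying flat, 140 mm long, 12 mm high. Origin: middle, on the bench; x towards the jaws.
- file: Bystander: needle file with wooden handle lying flat, 175 mm long, 9 mm high. Origin: middle, on the bench; x towards the tip.
- hammer: Bystander: small hammer lying flat, 220 mm long, 26 mm high, head 78 mm wide at its +x end. Origin: middle, on the bench.
- bench_block: Bystander: polished steel bench block 60 x 60 x 18 mm. Origin: centre of its underside.
- ring_clamp: Bystander: dark wooden ring clamp standing on end, 26 mm diameter, 110 mm high. Origin: centre of its underside.
Mind the look-alikes: they are no part of the job. What is shaped like the guard but blue or white is not meant.

How it is judged:
On the way:
1. the rod is up through the hole and has pushed the guard at least 8 mm up out of the die (z of rod_tip in the frame of die_top above -0.02 m and horizontal distance between rod_tip and die_top below 0.016 m and z of guard in the frame of die_top above -0.01 m and horizontal distance between guard and die_top below 0.012 m), for 0.1 s.
At the end, for the whole second after the job is handed in: The fresh guard is nested on guard_b: within 3 mm across, ends flush within 4 mm, 1.5 to 5.5 mm higher, parallel within 0.08 rad, rocked under 0.12 rad; guard_a and guard_b moved under 8 mm; the rod stands on its foot on the bench (tilt under 0.1 rad); all at rest (z of guard in the frame of guard_b between 0.0015 and 0.0055 m and x of guard in the frame of guard_b between -0.003 and 0.003 m and y of guard in the frame of guard_b between -0.004 and 0.004 m and angle between the y axis of guard and the y axis of guard_b, either way round below 0.08 rad and angle between the z axis of guard and the z axis of guard_b, either way round below 0.12 rad and distance of each of guard_a, guard_b from where it was at the start of the episode below 0.008 m and angle between rod's own z axis and vertical below 0.1 rad and height (world z) of rod below 0.004 m and linear speed of each of guard, rod below 0.02 m/s); the robot touches nothing.
It fails at once if the rod or the gripper rams the stand (over 45 N) (contact force between any of rod, the fingers and stand above 45 N).
It fails at once if the guard is dropped on the bench (height (world z) of guard below 0.012 m).
It fails at once if a bystander is disturbed (moved over 20 mm) (distance of any of punch, bottle, pliers, file, hammer, bench_block, ring_clamp from where it was at the start of the episode above 0.02 m).
It also fails if it takes over 72 s, if anything falls off the work surface, if the arm or the gripper's body presses on something with over 40 N, if the wrist force passes 120 N, or if a joint passes its speed limit or range.

### The arm

A 7-joint arm with a two-finger parallel gripper is mounted at the origin on the work surface. World frame = base frame: x ahead of the robot, y to its left, z up, the work surface at z = 0. Lengths are in m, angles in rad, forces in N, time in s.
With the tool pointing down it reaches from about 0.4 to 0.85 m from the base axis. Payload 10.4 kg.
Tool frame: the origin (TCP) lies between the finger pads; the fingertips stand 8 mm ahead of it and the grasp point (between the pads) lies 11 mm behind it; z points along the fingers, x is the direction in which the jaws open and shut, and the axes are right-handed (so a half turn about z gives the same grasp; the last joint's range is limited). The gripper opens to 87 mm and grips with 3 to 60 N. Pads are 19 mm wide; open, the fingers measure 117 mm over their backs; the gripper's body (75 mm by 190 mm) begins 51 mm behind the grasp point.
Start: joints at [-1.145, 0.332, -0.065, 1.46, 0.022, 1.35, -0.088], TCP at [0.271, 0.563, 0.231] pointing down, gripper open.
Joint ranges: [-2.6, 2.6], [-0.5, 2.12], [-1.47, 1.34], [0.16, 2.42], [-1.27, 4.41], [0.06, 2.06], [-2.6, 2.6]. Speed limits (rad/s): [2.22, 2.22, 2.79, 2.79, 3.14, 3.14, 3.14].

### API

Orientations are given as a unit quaternion [x, y, z, w].
In Python, from bench import r, viewer gives the robot as it stands.
- The arm moves only by the tool apply_moves, never from a script. Its argument "increments" is a list of rows, each an object with "grip": the closure in counts, from 0 (fully open) to 255 (shut); "xyz": the shift along the tool's x, y, z in mm, a list of three; "rotation": the turn, a rotation vector about the tool's x, y, z in degrees, a list of three. A call has 1 to 5 rows; each row is the pose to reach, as a shift and turn from the pose measured when the call began, along the tool's axes at that moment; what a row does not reach only later rows make up. A row lasts 1/8 s, in which the tool goes at most 62.5 mm and 10.7 degrees, less where a joint would pass 70% of its speed; a pose out of reach is approached as far as the arm can. A call with a gripper value outside its range is refused whole. The fingers move at their own pace and stop on an object; "squeeze" is the grip in N (left out, the last holds). Time passes only in rows, so rows that repeat a pose let the fingers close. It gives the time, the measured TCP pose, the force and the opening at its end, in the units of the state.
- r.read_state(): the state, without advancing time (a new reading comes with each control period).
- viewer.camera(name): name is "scene" or "top" or "wrist"; returns a dict with "img" (400x640x3 uint8, blue, green, red), "range_z" (400x640 float32, m along the optical axis (not along the pixel's ray), 0 where there is no reading), "vertical_fov" (degrees; the focal length in pixels is half the picture's height over the tangent of half this angle, whatever the lens; pixels are square), "cx", "cy" (the principal point, pixels), "rvec" (rotation vector, rad) and "tvec" (3), from world to camera coordinates, as OpenCV has them. Camera axes: x right, y down, z forward; pixel columns grow to the right and rows downward; lengths in m; the calibration is good to about 2 mm. A picture is of the moment at which its call begins.
- r.close_job(): hands the job in, once; it reports no verdict.
The state is a dict: "time": time; "joint_positions": joint angles; "joint_vel": joint speeds; "joint_torque": joint torques, N m; "ee_pos": TCP position; "eef_rot": TCP orientation; "ft_force": force on the tool from outside, world axes, zero at the start; "torque": the same for the moment, N m; "width": finger opening in m.
Only numpy, scipy, OpenCV 4.12 (cv2) and the standard library are available. Lean on these libraries where they do the work, as an engineer would, in place of code of your own. Each camera call takes 0.05 s, during which the arm holds its last target.

## Working session

There is one attempt and no reset: what is moved stays moved. The work goes in short steps, Python scripts to look and compute and a tool call to move; the robot and the scene stay as the last step left them, time stands still between calls to the robot, and variables do not carry over. Pictures are saved under pics/ and viewed, and the job is handed in when it is done.

Besides the shell and the picture viewer there is one more tool, called after ">>>" by a JSON object that holds its "method" and its "body", one argument or row to a line. apply_moves: Moves the arm, as the interface text tells. Its arguments: {"type":"object","properties":{"increments":{"type":"array","items":{"type":"object","properties":{"grip":{"type":"number"},"xyz":{"type":"array","items":{"type":"number"}},"rotation":{"type":"array","items":{"type":"number"}}}}},"squeeze":{"type":"number"}},"required":["increments"]}

```bash
ls; mkdir -p pics; cat > h.py <<'E'
import numpy as np, cv2
from bench import r, viewer
from scipy.spatial.transform import Rotation as R
def cam(n,save=None):
    c=viewer.camera(n); 
    c['f']=200/np.tan(np.radians(c['vertical_fov'])/2)
    c['R']=cv2.Rodrigues(np.array(c['rvec'],float))[0]; c['t']=np.array(c['tvec'],float).reshape(3)
    c['o']=-c['R'].T@c['t']
    if save: cv2.imwrite('pics/'+save,c['img']); np.savez('pics/'+save[:-4]+'.npz',**{k:np.array(v) for k,v in c.items()})
    return c
def load(n):
    d=np.load('pics/'+n+'.npz'); return {k:(d[k] if d[k].ndim else d[k].item()) for k in d.files}
def ray(c,u,v):
    d=np.array([(u-c['cx'])/c['f'],(v-c['cy'])/c['f'],1.]); return c['R'].T@d
def plane(c,u,v,z):
    d=ray(c,u,v); return c['o']+d*(z-c['o'][2])/d[2]
def pt(c,u,v):
    z=c['range_z'][int(round(v)),int(round(u))]; return c['o']+ray(c,u,v)*z
def cloud(c):
    v,u=np.mgrid[0:400,0:640]; z=c['range_z']
    P=np.stack([(u-c['cx'])/c['f']*z,(v-c['cy'])/c['f']*z,z],-1)
    P=(P-c['t'])@c['R']; P[z<=0]=np.nan; return P
def proj(c,p):
    q=c['R']@np.asarray(p)+c['t']; return q[:2]/q[2]*c['f']+[c['cx'],c['cy']]
def tri(c1,p1,c2,p2):
    a,b=ray(c1,*p1),ray(c2,*p2); A=np.stack([a,-b],1); s=np.linalg.lstsq(A,c2['o']-c1['o'],rcond=None)[0]
    x,y=c1['o']+a*s[0],c2['o']+b*s[1]; return (x+y)/2,np.linalg.norm(x-y)
def st():
    s=r.read_state(); return s
def delta(p):  # world target -> tool mm
    s=st(); return R.from_quat(s['eef_rot']).inv().apply(np.array(p)-s['ee_pos'])*1000
E
python3 - <<'E'
from h import *
s=st(); print(s); print(R.from_quat(s['eef_rot']).as_matrix().round(3))
for n in ['scene','top','wrist']:
    c=cam(n,n+'0.png'); print(n,c['o'],c['f'],c['cx'],c['cy'],c['R'][2])
E
```

```text
pics
{'time': 0.0, 'joint_positions': array([-1.14458458,  0.3328528 , -0.06470497,  1.46094536,  0.02160291,
        1.34988789, -0.08850305]), 'joint_vel': array([ 0.00125162, -0.00129398, -0.00148084,  0.001139  , -0.00060398,
        0.00034071, -0.00036268]), 'joint_torque': array([-1.27404121e-03, -6.23240089e+01,  2.38324609e-02, -3.89893556e+01,
       -6.14581397e-02,  3.97498417e-02,  1.36949739e-04]), 'ee_pos': array([0.27102511, 0.56276349, 0.22976392]), 'eef_rot': array([ 8.46721181e-01,  5.32036421e-01, -5.73440405e-04,  3.99486685e-04]), 'ft_force': array([ 0.67666429, -0.93044759, -1.18896622]), 'torque': array([-0.0030582 ,  0.00933032, -0.00388152]), 'width': 0.08689053877029904}
[[ 0.434  0.901 -0.001]
 [ 0.901 -0.434 -0.001]
 [-0.001  0.    -1.   ]]
scene [1.22105741 0.82430076 0.91646925] 514.9421920064765 315.55311522170933 200.09465913838886 [-0.49633998 -0.64206243 -0.58429655]
top [ 0.3263719  -0.02515015  1.29243313] 471.83864364481474 317.8367738022252 197.6770190654416 [ 0.21495613  0.00385621 -0.97661609]
wrist [0.20327681 0.59600596 0.3841166 ] 336.6187117893921 324.8623761656604 202.30883069761137 [ 0.24733809 -0.1209891  -0.96134567]
```

View pics/scene0.png

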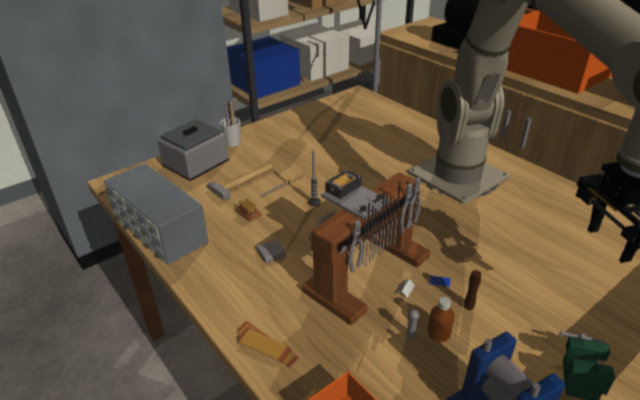

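View pics/top0.png

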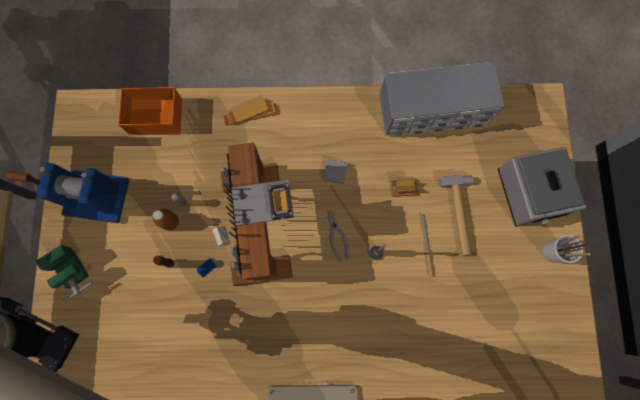

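View pics/wrist0.png

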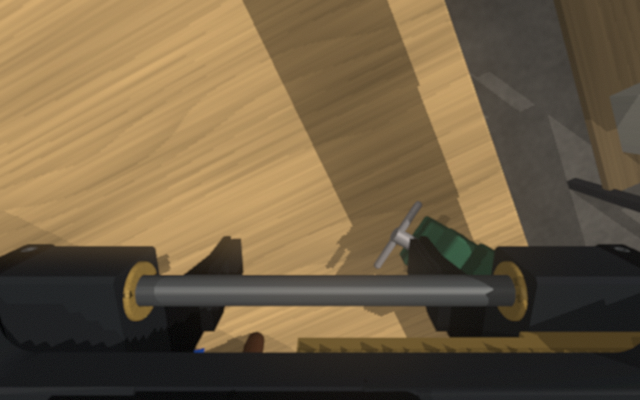

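```bash
python3 - <<'E'
from h import *
t=load('top0'); s=load('scene0')
a=t['img'][150:290,220:480]; cv2.imwrite('pics/topc.png',cv2.resize(a,None,fx=3,fy=3,interpolation=cv2.INTER_CUBIC))
a=s['img'][140:280,200:400]; cv2.imwrite('pics/scc.png',cv2.resize(a,None,fx=4,fy=4,interpolation=cv2.INTER_CUBIC))
for n,u,v in [('rod',376,251),('cradle',405,187),('die',282,201),('block',335,171),('pliers',337,235),('file',427,245),('hammer',458,210),('plate',250,203)]:
    print(n,pt(t,u,v).round(3), plane(t,u,v,0).round(3))
E
```

```text
rod [ 0.45  -0.167  0.087] [ 0.459 -0.177  0.   ]
cradle [ 0.632 -0.261  0.027] [ 0.638 -0.266  0.   ]
die [0.551 0.061 0.24 ] [0.603 0.08  0.   ]
block [ 0.682 -0.069  0.021] [ 0.688 -0.07   0.   ]
pliers [ 0.505 -0.072  0.   ] [ 0.505 -0.072  0.   ]
file [ 0.473 -0.316  0.008] [ 0.474 -0.318  0.   ]
hammer [ 0.567 -0.404  0.019] [ 0.571 -0.41   0.   ]
plate [0.551 0.136 0.224] [ 0.598  0.17  -0.   ]
```

View pics/topc.png

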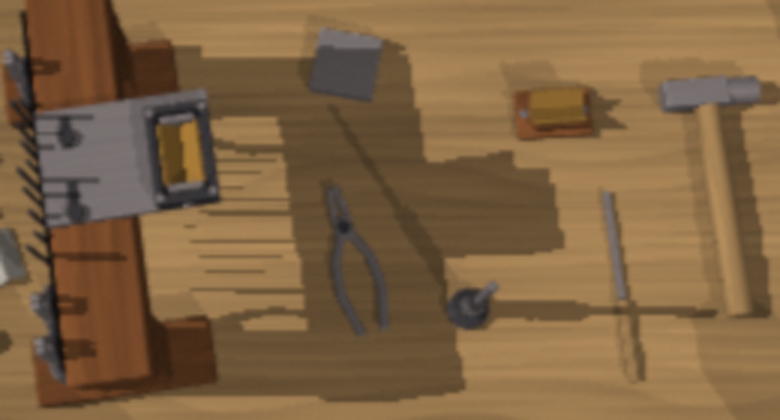

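View pics/scc.png

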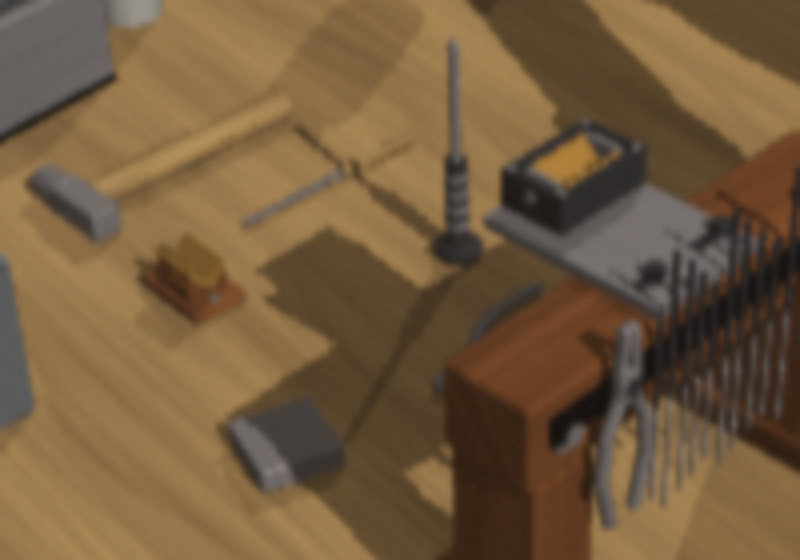

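```bash
python3 - <<'E'
from h import *
w=load('wrist0')
for u,v in [(320,100),(320,200),(100,100),(540,100),(320,20)]: print(u,v,plane(w,u,v,0).round(3),plane(w,u,v,0.0).round(3)[:2]-[.271,.563])
# scene/top clouds: stand axes
for n in ['top0','scene0']:
    c=load(n);P=cloud(c)
    m=(P[...,2]>.243)&(P[...,2]<.256)&(abs(P[...,0]-.55)<.06)&(abs(P[...,1]-.06)<.06)
    q=P[m]; print(n,m.sum(),np.nanmean(q,0),np.nanmin(q,0),np.nanmax(q,0)); print(cv2.minAreaRect(q[:,:2].astype(np.float32)*1000))
    m=(P[...,2]>.215)&(P[...,2]<.23)&(abs(P[...,0]-.55)<.06)&(abs(P[...,1]-.11)<.09)
    q=P[m]; print('plate',m.sum(),np.nanmean(q,0)); print(cv2.minAreaRect(q[:,:2].astype(np.float32)*1000))
    m=(P[...,2]>.02)&(np.hypot(P[...,0]-.455,P[...,1]+.17)<.035)
    q=P[m]; 
    for a,b in [(.02,.08),(.09,.14),(.14,.19)]:
        k=q[(q[:,2]>a)&(q[:,2]<b)]; print('rod',a,len(k),k.mean(0) if len(k) else '',)
    print(q[:,2].max())
    m=(P[...,2]>.006)&(P[...,2]<.05)&(abs(P[...,0]-.632)<.05)&(abs(P[...,1]+.261)<.06)
    q=P[m]; print('cr',m.sum(),q.mean(0),q[:,2].max(),cv2.minAreaRect(q[:,:2].astype(np.float32)*1000))
E
```

```text
320 100 [0.195 0.593 0.   ] [-0.076  0.03 ]
320 200 [0.297 0.544 0.   ] [ 0.026 -0.019]
100 100 [0.091 0.377 0.   ] [-0.18  -0.186]
540 100 [0.299 0.81  0.   ] [0.028 0.247]
320 20 [0.124 0.628 0.   ] [-0.147  0.065]
top0 546 [0.55063807 0.06576376 0.24866226] [0.51096824 0.0373616  0.24311702] [0.59138522 0.09439118 0.25597432]
((550.0810546875, 65.53059387207031), (78.9474868774414, 48.02791213989258), 7.732606887817383)
plate 1725 [0.55127927 0.1322684  0.22309947]
((554.0904541015625, 114.81724548339844), (126.9584732055664, 144.60604858398438), 7.826541423797607)
rod 0.02 28 [ 0.45098493 -0.16921841  0.05554399]
rod 0.09 14 [ 0.45351467 -0.17330898  0.11151523]
rod 0.14 17 [ 0.45360847 -0.17323692  0.17216772]
0.18796801250447084
cr 417 [ 0.63310497 -0.25843074  0.02107789] 0.04409732283586231 ((627.4925537109375, -265.1270751953125), (88.06079864501953, 103.5177993774414), 5.621639251708984)
scene0 295 [0.55347682 0.06531171 0.2458332 ] [0.50746186 0.03491411 0.2430273 ] [0.59163139 0.09405502 0.24962999]
((550.5070190429688, 64.248779296875), (81.98490142822266, 51.70216751098633), 7.819356441497803)
plate 1189 [0.557791   0.12545636 0.22097038]
((559.309814453125, 114.45198059082031), (112.02300262451172, 148.56121826171875), 9.962740898132324)
rod 0.02 97 [ 0.45822849 -0.17135948  0.05130788]
rod 0.09 44 [ 0.45586513 -0.17447121  0.11603962]
rod 0.14 40 [ 0.45508044 -0.17401304  0.16305315]
0.1859386124990249
cr 257 [ 0.6388384  -0.25559143  0.01997345] 0.03577767279894013 ((638.4539184570312, -259.61395263671875), (47.63429260253906, 70.78331756591797), 4.317838668823242)
```

>>> {"method": "apply_moves", "body": {
  "increments": [
    {"grip": 0, "xyz": [-20, 25, -50], "rotation": [0, 0, 10]},
    {"grip": 0, "xyz": [-50, 65, -90], "rotation": [0, 0, 20]},
    {"grip": 0, "xyz": [-85, 108, -125], "rotation": [0, 0, 30]},
    {"grip": 0, "xyz": [-120, 152, -160], "rotation": [0, 0, 40]},
    {"grip": 0, "xyz": [-155, 196, -195], "rotation": [0, 0, 50]}
  ]
}}

```text
time: 0.78
ee_pos: [0.3765, 0.3457, 0.4197]
eef_rot: [0.993, 0.121, -0.0, 0.0]
ft_force: [0.0, 0.9, -0.8]
width: 0.0871
```

```bash
python3 - <<'E'
from h import *
s=st(); print(s['ee_pos'],s['joint_positions'].round(2),R.from_quat(s['eef_rot']).as_matrix().round(3)); print(delta([.55,-.01,.45]).round())
E
```

```text
[0.37647286 0.34572393 0.41972833] [-0.98  0.04  0.15  1.41 -0.01  1.69 -0.58] [[ 0.97   0.241 -0.001]
 [ 0.241 -0.97  -0.001]
 [-0.001  0.001 -1.   ]]
[ 83. 387. -30.]
```

>>> {"method": "apply_moves", "body": {
  "increments": [
    {"grip": 0, "xyz": [13, 60, -20], "rotation": [0, 0, 10]},
    {"grip": 0, "xyz": [26, 120, -30], "rotation": [0, 0, 14]},
    {"grip": 0, "xyz": [40, 180, -30], "rotation": [0, 0, 14]},
    {"grip": 0, "xyz": [54, 240, -30], "rotation": [0, 0, 14]},
    {"grip": 0, "xyz": [68, 300, -30], "rotation": [0, 0, 14]}
  ]
}}

```text
time: 1.4
ee_pos: [0.5148, 0.07, 0.45]
eef_rot: [1.0, -0.0, -0.0, 0.0]
ft_force: [0.3, 0.5, 0.3]
width: 0.0871
```

>>> {"method": "apply_moves", "body": {
  "increments": [
    {"grip": 0, "xyz": [0, 60, 0], "rotation": [0, 0, 0]},
    {"grip": 0, "xyz": [0, 87, 0], "rotation": [0, 0, 0]},
    {"grip": 0, "xyz": [0, 87, 0], "rotation": [0, 0, 0]}
  ]
}}

```text
time: 1.78
ee_pos: [0.5145, -0.0196, 0.4501]
eef_rot: [1.0, -0.003, -0.0, 0.0]
ft_force: [-0.2, 0.9, -0.6]
width: 0.0873
```

```bash
python3 - <<'E'
from h import *
s=st(); print(s['ee_pos'],s['joint_positions'].round(2),R.from_quat(s['eef_rot']).as_matrix().round(3)); 
w=cam('wrist','w1.png')
E
```

```text
[ 0.51452348 -0.01960686  0.45014781] [-0.56  0.05  0.54  1.35 -0.03  1.75 -0.03] [[ 1.    -0.005 -0.   ]
 [-0.005 -1.    -0.001]
 [-0.     0.001 -1.   ]]
```

View pics/w1.png

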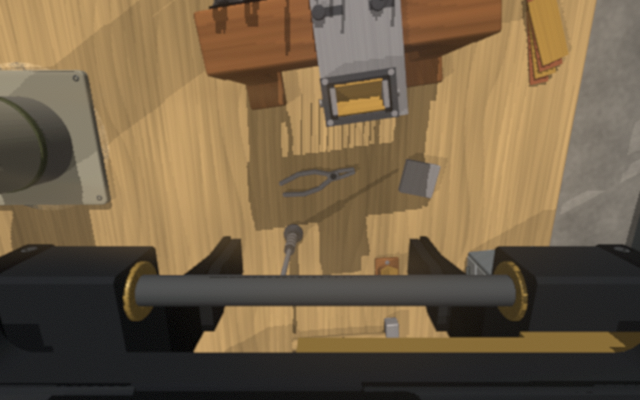

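```bash
python3 - <<'E'
from h import *
c=load('w1');P=cloud(c)
m=(P[...,2]>.242)&(P[...,2]<.256)&(abs(P[...,0]-.55)<.06)&(abs(P[...,1]-.06)<.06)
q=P[m];print(m.sum(),np.median(q[:,2]),cv2.minAreaRect(q[:,:2].astype(np.float32)*1000))
hsv=cv2.cvtColor(c['img'],cv2.COLOR_BGR2HSV)
b=(cv2.inRange(hsv,(15,150,80),(32,255,255))>0)&(P[...,2]>.22); q=P[b&(abs(P[...,1]-.06)<.05)&(P[...,2]<.26)];print(len(q),q.mean(0),q[:,2].min(),q[:,2].max(),cv2.minAreaRect(q[:,:2].astype(np.float32)*1000))
cv2.imwrite('pics/w1c.png',cv2.resize(c['img'][40:300,220:450],None,fx=2.3,fy=2.3,interpolation=2))
m=(P[...,2]>.07)&(P[...,2]<.22)&(np.hypot(P[...,0]-.455,P[...,1]+.17)<.03); print(P[m].mean(0) if m.any() else 0)
for n in('top0','scene0'):
    c=load(n);P=cloud(c)
    hsv=cv2.cvtColor(c['img'],cv2.COLOR_BGR2HSV)
    m=(cv2.inRange(hsv,(10,120,40),(32,255,255))>0)&(P[...,2]>.028)&(np.hypot(P[...,0]-.632,P[...,1]+.26)<.06); q=P[m];print(n,len(q),q.mean(0),q.max(0),q.min(0),cv2.minAreaRect(q[:,:2].astype(np.float32)*1000))
E
```

```text
2816 0.2485365919162258 ((549.6512451171875, 63.84748840332031), (81.60318756103516, 48.022945404052734), 7.726186275482178)
680 [0.55128114 0.05853737 0.24273356] 0.23333545621552754 0.2498519063815593 ((550.19384765625, 64.27606201171875), (45.75261688232422, 29.579143524169922), 7.59781551361084)
[ 0.45349583 -0.1733003   0.11221207]
top0 150 [ 0.63676085 -0.26009484  0.03322829] [ 0.65279192 -0.23561353  0.04409732] [ 0.61964324 -0.28339635  0.02802829] ((636.0114135742188, -259.64300537109375), (32.189964294433594, 47.21864318847656), 2.5852296352386475)
scene0 61 [ 0.63486067 -0.25952444  0.03154132] [ 0.65466625 -0.23455922  0.03577767] [ 0.61945736 -0.28478734  0.02802735] ((636.6480712890625, -260.4746398925781), (33.33808517456055, 50.55915069580078), 3.984494924545288)
```

View pics/w1c.png

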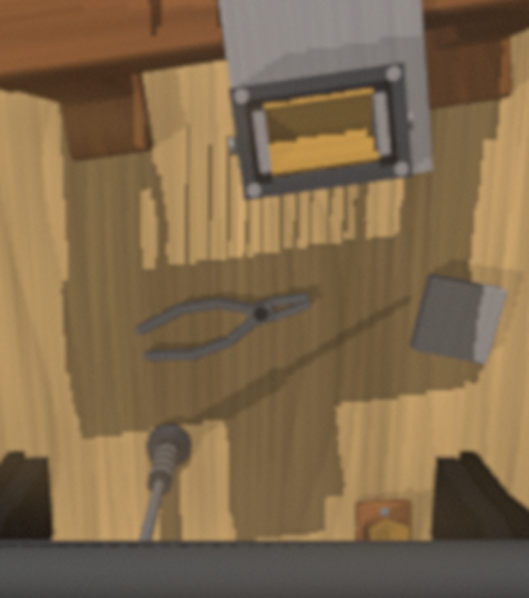

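```bash
cat >> h.py <<'E'
def Rtool(yaw,tilt):
    """tool horizontal-ish: points along az yaw, tilt deg below horizontal, camera above"""
    y,t=np.radians(yaw),np.radians(tilt)
    z=np.array([np.cos(y)*np.cos(t),np.sin(y)*np.cos(t),-np.sin(t)]); x=np.array([np.sin(y),-np.cos(y),0]); return R.from_matrix(np.stack([x,np.cross(z,x),z],1))
def Rdown(az):
    a=np.radians(az); x=np.array([np.cos(a),np.sin(a),0]); z=np.array([0,0,-1.]); return R.from_matrix(np.stack([x,np.cross(z,x),z],1))
def goal(p,Rg=None,s=None):
    s=s or st(); R0=R.from_quat(s['eef_rot']); d=R0.inv().apply(np.array(p)-s['ee_pos'])*1000
    rv=np.degrees((R0.inv()*Rg).as_rotvec()) if Rg is not None else np.zeros(3)
    print('xyz',d.round(1),'rot',rv.round(1),'ang',np.linalg.norm(rv).round(1)); return d,rv
E
python3 - <<'E'
from h import *
goal([.407,-.254,.25],Rtool(60,20)); goal([.407,-.254,.089],Rtool(60,20))
E
```

```text
xyz [-107.1  236.7  200. ] rot [68.3 18.3 26. ] ang 75.4
xyz [-107.1  236.7  361. ] rot [68.3 18.3 26. ] ang 75.4
```

>>> {"method": "apply_moves", "body": {
  "increments": [
    {"grip": 0, "xyz": [-20, 40, 0], "rotation": [9.5, 2.5, 3.6]},
    {"grip": 0, "xyz": [-40, 80, 20], "rotation": [19, 5, 7.2]},
    {"grip": 0, "xyz": [-60, 120, 50], "rotation": [28.5, 7.6, 10.8]},
    {"grip": 0, "xyz": [-80, 160, 90], "rotation": [38, 10.2, 14.4]},
    {"grip": 0, "xyz": [-95, 200, 130], "rotation": [47.5, 12.7, 18]}
  ]
}}

```text
time: 2.45
ee_pos: [0.4215, -0.2086, 0.3271]
eef_rot: [0.904, -0.146, 0.102, -0.39]
ft_force: [2.0, 1.1, -0.7]
width: 0.0871
```

```bash
python3 - <<'E'
from h import *
s=st(); print(s['ee_pos'],s['joint_positions'].round(2),R.from_quat(s['eef_rot']).as_matrix().round(3)); 
goal([.407,-.254,.2],Rtool(60,20))
E
```

```text
[ 0.4215376  -0.20860985  0.32714124] [-0.05  0.25  1.07  1.74 -0.88  1.81  0.76] [[ 0.936 -0.185  0.298]
 [-0.344 -0.653  0.674]
 [ 0.07  -0.734 -0.676]]
xyz [ -6.9 125.7  50.9] rot [22.2  6.4  8.6] ang 24.6
```

```bash
python3 - <<'E'
from h import *
import itertools
D=[([-1.14458458,0.3328528,-0.06470497,1.46094536,0.02160291,1.34988789,-0.08850305],[0.27102511,0.56276349,0.22976392],[0.846721181,0.532036421,-0.00057344,0.000399486])]
s=st(); D.append((s['joint_positions'],s['ee_pos'],s['eef_rot']))
D.append(([-.56,.05,.54,1.35,-.03,1.75,-.03],[ 0.51452348,-0.01960686,0.45014781],[1,-.003,0,0]))
D.append(([-0.98,0.04,0.15,1.41,-0.01,1.69,-0.58],[0.37647286,0.34572393,0.41972833],[.993,.121,0,0]))
res=[]
for sg in itertools.product([1,-1],repeat=7):
    ax='zyzyzyz'
    e=0;A=[];b=[]
    for q,p,qu in D:
        M=R.identity(); cols=[[0,0,1]]
        # positions linear in lengths
        for i in range(7):
            M=M*R.from_euler(ax[i],sg[i]*q[i]); 
            if i in(1,3,6): cols.append(M.apply([0,0,1]))
        dR=(M.inv()*R.from_quat(qu)); e+=np.linalg.norm(dR.apply([0,0,1])-[0,0,1])
        yaw=dR.as_euler('zyx')[0]; A.append(np.array(cols).T); b.append(p)
    if e<.3:
        A=np.vstack(A);b=np.hstack(b);x=np.linalg.lstsq(A,b,rcond=None)[0]; res.append((e,sg,yaw,x,np.abs(A@x-b).max()))
for r_ in sorted(res,key=lambda t:t[0])[:5]: print(r_)
E
```

```text
(np.float64(0.008508617695384049), (-1, 1, -1, 1, -1, 1, -1), np.float64(-3.1327783846207398), array([0.28737403, 0.39435961, 0.50220104, 0.31629811]), np.float64(0.0452428386846008))
(np.float64(0.008508617695384132), (-1, 1, -1, 1, -1, 1, 1), np.float64(-1.9727836312424394), array([0.28737403, 0.39435961, 0.50220104, 0.31629811]), np.float64(0.04524283868460058))
(np.float64(0.0877631418817368), (1, 1, -1, 1, -1, 1, -1), np.float64(1.1904069225588465), array([ 0.82637471, -0.33755587,  0.09796674,  0.14644913]), np.float64(0.5463682998342045))
(np.float64(0.08776314188173683), (1, 1, -1, 1, -1, 1, 1), np.float64(2.350401675937146), array([ 0.82637471, -0.33755587,  0.09796674,  0.14644913]), np.float64(0.5463682998342044))
```

```bash
cat >> h.py <<'E'
SG=(-1,1,-1,1,-1,1,-1)
def fkc(q):
    M=R.identity(); C=[[0,0,1]]
    for i in range(7):
        M=M*R.from_euler('zyzyzyz'[i],SG[i]*q[i])
        if i in(1,3,6): C.append(M.apply([0,0,1]))
        if i in(0,2,3,5): C.append(M.apply([1,0,0]))
    return M*R.from_euler('z',np.pi),np.array(C).T
E
cat > fit.py <<'E'
from h import *
D=[([-1.14458458,0.3328528,-0.06470497,1.46094536,0.02160291,1.34988789,-0.08850305],[0.27102511,0.56276349,0.22976392]),
([-.56,.05,.54,1.35,-.03,1.75,-.03],[ 0.51452348,-0.01960686,0.45014781]),
([-0.98,0.04,0.15,1.41,-0.01,1.69,-0.58],[0.37647286,0.34572393,0.41972833])]
s=st(); D.append((s['joint_positions'],s['ee_pos']))
A=np.vstack([fkc(q)[1] for q,p in D]);b=np.hstack([p for q,p in D])
lam=1e-3
x0=np.array([.3,.0,.4,.0,.0,.4,.0,.3]);
x=np.linalg.lstsq(np.vstack([A,lam*np.eye(8)]),np.hstack([b,lam*x0]),rcond=None)[0]
print('order h, off1, L2, off3, off4, L4, off6, L7',x.round(4),np.abs(A@x-b).max())
E
python3 fit.py
```

```text
order h, off1, L2, off3, off4, L4, off6, L7 [ 0.307  -0.0954  0.4723  0.0812  0.4271  0.002  -0.0749  0.4018] 0.04695029688506486
```

```bash
cat > fit2.py <<'E'
from h import *
import json,os
D=[([-1.14458458,0.3328528,-0.06470497,1.46094536,0.02160291,1.34988789,-0.08850305],[0.27102511,0.56276349,0.22976392]),
([-.56,.05,.54,1.35,-.03,1.75,-.03],[ 0.51452348,-0.01960686,0.45014781]),
([-0.98,0.04,0.15,1.41,-0.01,1.69,-0.58],[0.37647286,0.34572393,0.41972833])]
if os.path.exists('D.json'): D+=json.load(open('D.json'))
s=st(); D.append((list(s['joint_positions']),list(s['ee_pos']))); json.dump(D[3:],open('D.json','w'))
def cols(q):
    M=R.identity(); C=[[0,0,1]]
    for i in range(7):
        M=M*R.from_euler('zyzyzyz'[i],SG[i]*q[i])
        if i<6: C+= [M.apply([1,0,0])]
        if i%2==1 : C+= [M.apply([0,1,0]) ,M.apply([0,0,1])]
        if i==6: C+=[M.apply([0,0,1])]
    return np.array(C).T
A=np.vstack([cols(q) for q,p in D]);b=np.hstack([p for q,p in D])
n=A.shape[1]; x=np.linalg.lstsq(np.vstack([A,.02*np.eye(n)]),np.hstack([b,np.zeros(n)]),rcond=None)[0]
print(x.round(3)); print((A@x-b).reshape(-1,3).round(4))
for q,p in D: print(np.round(q,2),p)
E
python3 fit2.py
```

```text
[ 0.28  -0.009  0.007 -0.021  0.425  0.03  -0.012 -0.016  0.462 -0.005
 -0.005 -0.011  0.177  0.177]
[[ 0.001  -0.0007  0.0002]
 [-0.0008 -0.0004 -0.0025]
 [-0.0006  0.0016  0.0023]
 [ 0.0001 -0.0003 -0.    ]]
[-1.14  0.33 -0.06  1.46  0.02  1.35 -0.09] [0.27102511, 0.56276349, 0.22976392]
[-0.56  0.05  0.54  1.35 -0.03  1.75 -0.03] [0.51452348, -0.01960686, 0.45014781]
[-0.98  0.04  0.15  1.41 -0.01  1.69 -0.58] [0.37647286, 0.34572393, 0.41972833]
[-0.05  0.25  1.07  1.74 -0.88  1.81  0.76] [np.float64(0.42153760239139537), np.float64(-0.20860984824499054), np.float64(0.32714123863531425)]
```

```bash
cat > ik.py <<'E'
from h import *
from scipy.optimize import least_squares
X=np.array([ 0.28,-0.009,0.007,-0.021,0.425,0.03,-0.012,-0.016,0.462,-0.005,-0.005,-0.011,0.177,0.177])
LO=np.array([-2.6,-.5,-1.47,.16,-1.27,.06,-2.6]);HI=np.array([2.6,2.12,1.34,2.42,4.41,2.06,2.6])
def fk(q):
    M=R.identity(); C=[[0,0,1]]
    for i in range(7):
        M=M*R.from_euler('zyzyzyz'[i],SG[i]*q[i])
        if i<6: C+= [M.apply([1,0,0])]
        if i%2==1 : C+= [M.apply([0,1,0]) ,M.apply([0,0,1])]
        if i==6: C+=[M.apply([0,0,1])]
    return np.array(C).T@X, M*R.from_euler('z',np.pi)
def ik(p,Rg,q0,w=.01):
    q0=np.clip(q0,LO+.02,HI-.02)
    def f(q):
        pp,RR=fk(q); return np.hstack([(pp-p)*5,(RR.inv()*Rg).as_rotvec(),w*(q-q0)])
    s=least_squares(f,q0,bounds=(LO,HI)); q=s.x; pp,RR=fk(q)
    return q,np.linalg.norm(pp-p),np.linalg.norm((RR.inv()*Rg).as_rotvec())
E
python3 - <<'E'
from ik import *
q0=st()['joint_positions']
rng=np.random.default_rng(0)
def pre(p,yaw,tilt,back): 
    Rg=Rtool(yaw,tilt); d=Rg.apply([0,0,1]); return np.array(p)+d*(.011-back),Rg
for yaw in(0,20,40,60,80):
  for tilt in(10,20,35):
    out=[]
    for p,b in[((.454,-.1735,.055),.11),((.454,-.1735,.055),0),((.55,.064,.055),0),((.55,.064,.11),0)]:
        pp,Rg=pre(p,yaw,tilt,b)
        q,e,a=ik(pp,Rg,q0); m=min((q-LO).min(),(HI-q).min()); out.append((round(e*1000,1),round(a,2),round(m,2)))
    print(yaw,tilt,out)
pp,Rg=pre((.55,.064,.11),40,20,0); print(ik(pp,Rg,q0)[0].round(2))
E
```

```text
0 10 [(np.float64(28.4), np.float64(0.24), np.float64(0.0)), (np.float64(19.2), np.float64(0.16), np.float64(0.0)), (np.float64(68.8), np.float64(0.64), np.float64(0.0)), (np.float64(41.9), np.float64(0.56), np.float64(0.0))]
0 20 [(np.float64(37.0), np.float64(0.32), np.float64(0.0)), (np.float64(26.2), np.float64(0.21), np.float64(0.0)), (np.float64(58.2), np.float64(0.5), np.float64(0.0)), (np.float64(38.2), np.float64(0.41), np.float64(0.0))]
0 35 [(np.float64(34.2), np.float64(0.29), np.float64(0.0)), (np.float64(24.6), np.float64(0.19), np.float64(0.0)), (np.float64(15.3), np.float64(0.3), np.float64(0.0)), (np.float64(20.7), np.float64(0.2), np.float64(0.0))]
20 10 [(np.float64(0.1), np.float64(0.0), np.float64(0.0)), (np.float64(0.1), np.float64(0.0), np.float64(0.0)), (np.float64(14.8), np.float64(0.22), np.float64(0.0)), (np.float64(17.6), np.float64(0.25), np.float64(0.0))]
20 20 [(np.float64(1.6), np.float64(0.01), np.float64(0.0)), (np.float64(0.1), np.float64(0.0), np.float64(0.0)), (np.float64(19.9), np.float64(0.29), np.float64(0.0)), (np.float64(40.5), np.float64(0.4
[... 1565 characters left out ...]
10 [(np.float64(0.0), np.float64(0.0), np.float64(0.0)), (np.float64(0.0), np.float64(0.0), np.float64(0.0)), (np.float64(0.0), np.float64(0.0), np.float64(0.0)), (np.float64(0.0), np.float64(0.0), np.float64(0.0))]
80 20 [(np.float64(0.0), np.float64(0.0), np.float64(0.0)), (np.float64(0.0), np.float64(0.0), np.float64(0.08)), (np.float64(0.0), np.float64(0.0), np.float64(0.0)), (np.float64(0.0), np.float64(0.0), np.float64(0.0))]
80 35 [(np.float64(0.0), np.float64(0.0), np.float64(0.16)), (np.float64(0.0), np.float64(0.0), np.float64(0.16)), (np.float64(0.0), np.float64(0.0), np.float64(0.0)), (np.float64(0.0), np.float64(0.0), np.float64(0.0))]
[ 1.66  1.12 -1.38  2.39 -1.27  0.11  1.1 ]
```

```bash
cat > ms.py <<'E'
from ik import *
mid=(LO+HI)/2; half=(HI-LO)/2
def best(p,Rg,n=25,seed=0):
    rng=np.random.default_rng(seed); B=[]
    for k in range(n):
        q0=LO+(HI-LO)*rng.uniform(.1,.9,7)
        def f(q):
            pp,RR=fk(q); return np.hstack([(pp-p)*5,(RR.inv()*Rg).as_rotvec(),.01*np.maximum(0,np.abs((q-mid))-half+.25)])
        s=least_squares(f,q0,bounds=(LO,HI),max_nfev=60); q=s.x;pp,RR=fk(q)
        e=np.linalg.norm(pp-p)*5+np.linalg.norm((RR.inv()*Rg).as_rotvec())
        if e<.02: B.append((min((q-LO).min(),(HI-q).min()),q))
    B.sort(key=lambda t:-t[0]); return B
E
python3 - <<'E'
from ms import *
for yaw in(50,65,80,95):
  for tilt in(20,35,50):
    Rg=Rtool(yaw,tilt); d=Rg.apply([0,0,1])
    for p in((.454,-.1735,.055),(.55,.064,.1)):
        B=best(np.array(p)+d*.011,Rg); print(yaw,tilt,p[0],len(B),[(round(m,2),q.round(2).tolist()) for m,q in B[:2]])
E
```

```text
50 20 0.454 14 [(np.float64(0.41), [1.76, 0.93, -0.91, 2.01, -0.59, 0.96, 0.72]), (np.float64(0.41), [1.66, 0.85, -0.79, 2.01, -0.71, 1.01, 0.81])]
50 20 0.55 22 [(np.float64(0.15), [1.51, 0.93, -1.2, 2.27, -1.02, 0.44, 0.85]), (np.float64(0.15), [1.51, 0.93, -1.2, 2.27, -1.02, 0.44, 0.85])]
50 35 0.454 17 [(np.float64(0.34), [1.69, 0.7, -0.93, 2.08, -0.55, 0.85, 0.56]), (np.float64(0.34), [1.68, 0.69, -0.93, 2.08, -0.56, 0.85, 0.57])]
50 35 0.55 22 [(np.float64(0.16), [1.33, 0.53, -1.13, 2.26, -1.05, 0.48, 0.57]), (np.float64(0.16), [1.35, 0.54, -1.15, 2.26, -1.02, 0.47, 0.55])]
50 50 0.454 16 [(np.float64(0.31), [1.66, 0.55, -1.04, 2.11, -0.34, 0.76, 0.25]), (np.float64(0.31), [1.6, 0.51, -0.96, 2.11, -0.42, 0.77, 0.31])]
50 50 0.55 16 [(np.float64(0.23), [1.12, 0.31, -1.04, 2.19, -0.7, 0.5, 0.03]), (np.float64(0.23), [1.12, 0.31, -1.04, 2.19, -0.7, 0.5, 0.03])]
65 20 0.454 12 [(np.float64(0.62), [1.58, 0.97, -0.83, 1.8, -0.46, 1.2, 0.67]), (np.float64(0.61), [1.48, 0.91, -0.72, 1.81, -0.57, 1.24, 0.76])]
65 20 0.55 20 [(np.float64(0.36), [1.26, 0.82, -0.96, 2.06, -0.87, 0.8, 0.74]
[... 1702 characters left out ...]
.7), [0.89, 0.92, -0.73, 1.61, -0.57, 1.34, 0.63]), (np.float64(0.6), [0.98, 0.99, -0.87, 1.61, -0.45, 1.3, 0.55])]
95 35 0.454 15 [(np.float64(0.58), [1.2, 0.89, -0.71, 1.54, -0.21, 1.48, 0.7]), (np.float64(0.57), [1.19, 0.89, -0.69, 1.54, -0.22, 1.49, 0.71])]
95 35 0.55 15 [(np.float64(0.73), [0.78, 0.71, -0.64, 1.69, -0.54, 1.23, 0.57]), (np.float64(0.71), [0.87, 0.76, -0.76, 1.68, -0.45, 1.21, 0.51])]
95 50 0.454 16 [(np.float64(0.73), [1.14, 0.69, -0.67, 1.69, -0.16, 1.31, 0.66]), (np.float64(0.73), [1.08, 0.66, -0.59, 1.69, -0.22, 1.31, 0.7])]
95 50 0.55 16 [(np.float64(0.68), [0.82, 0.61, -0.79, 1.74, -0.3, 1.1, 0.34]), (np.float64(0.67), [0.74, 0.57, -0.69, 1.75, -0.37, 1.11, 0.39])]
```

```bash
cat > sim.py <<'E'
from ik import *
from scipy.spatial.transform import Slerp
def path(q,p1,R1,n=12):
    p0,R0=fk(q); sl=Slerp([0,1],R.concatenate([R0,R1]))
    for t in np.linspace(0,1,n+1)[1:]:
        p=p0+(p1-p0)*t; Rg=sl([t])[0]; qp=q.copy()
        f=lambda x:np.hstack([(fk(x)[0]-p)*5,(fk(x)[1].inv()*Rg).as_rotvec(),.02*(x-qp)])
        q=least_squares(f,np.clip(q,LO+1e-3,HI-1e-3),bounds=(LO,HI)).x
    pp,RR=fk(q)
    return q,np.linalg.norm(pp-p1)*1000,np.linalg.norm((RR.inv()*R1).as_rotvec())
E
python3 - <<'E'
from sim import *
q=np.array([-1.14458458,0.3328528,-0.06470497,1.46094536,0.02160291,1.34988789,-0.08850305])
q,*e=path(q,np.array([.3765,.3457,.4197]),Rdown(14)); print(q.round(2),e)
q,*e=path(q,np.array([.5145,-.0196,.450]),Rdown(0)); print(q.round(2),e)
s=st()
q,*e=path(q,s['ee_pos'],R.from_quat(s['eef_rot'])); print(q.round(2),e)
q0=s['joint_positions']
for yaw,tilt in((60,20),(75,35),(85,35),(95,45)):
    Rg=Rtool(yaw,tilt);d=Rg.apply([0,0,1])
    q,*e=path(q0,np.array([.454,-.1735,.055])-.1*d,Rg); print(yaw,tilt,'pre',q.round(2),e)
    q,*e=path(q,np.array([.454,-.1735,.055])+.011*d,Rg); print('  g',q.round(2),e)
    q,*e=path(q,np.array([.55,-.06,.10])+.011*d,Rg); print('  m',q.round(2),e)
    q,*e=path(q,np.array([.55,.064,.055])+.011*d,Rg); print('  d',q.round(2),e)
    q,*e=path(q,np.array([.55,.064,.11])+.011*d,Rg); print('  d',q.round(2),e)
E
```

```text
[-0.97  0.04  0.14  1.42 -0.01  1.69 -0.59] [np.float64(0.0022158086456526395), np.float64(2.4413838423948325e-05)]
[-0.58  0.05  0.56  1.34 -0.03  1.75 -0.03] [np.float64(0.00789919289359739), np.float64(7.317330890205938e-05)]
[-0.02  0.23  1.02  1.74 -0.86  1.8   0.75] [np.float64(0.01719443993113828), np.float64(0.00017701061653431643)]
60 20 pre [ 0.49  0.9   0.73  1.78 -1.27  1.95  1.23] [np.float64(0.004686080525936974), np.float64(4.485050635308266e-05)]
  g [ 0.53  0.78  0.44  1.91 -1.27  1.66  1.2 ] [np.float64(0.0032904992829695056), np.float64(3.914982832949734e-05)]
  m [ 0.68  0.6  -0.06  1.97 -1.27  1.31  0.98] [np.float64(0.0048998627046403015), np.float64(7.633448142762913e-05)]
  d [ 0.97  0.72 -0.6   2.12 -1.27  0.9   1.07] [np.float64(0.006245137458139639), np.float64(0.00010326690022773252)]
  d [ 0.99  0.58 -0.63  2.14 -1.27  0.95  0.96] [np.float64(0.0008809873124847856), np.float64(7.12216810836427e-06)]
75 35 pre [ 0.31  0.81  0.82  1.65 -1.08  1.87  1.16] [np.float64(0.0034509459396823553), np.float64(3.1101806463102766e-05)]
  g [ 0.18  0.8   0.76  1.82 -1.
[... 945 characters left out ...]
  0.6   1.87 -1.22  1.5   0.9 ] [np.float64(0.0005865679262769379), np.float64(5.911021240769059e-06)]
95 45 pre [ 0.19  0.8   0.81  1.47 -0.89  1.87  1.21] [np.float64(0.00325166833634083), np.float64(2.861280857335185e-05)]
  g [ 0.06  0.8   0.77  1.69 -0.94  1.68  1.26] [np.float64(0.00135873368584469), np.float64(1.3632078338286019e-05)]
  m [-0.13  0.73  0.73  1.63 -1.03  1.65  0.99] [np.float64(0.0011371144881332285), np.float64(1.098690022829162e-05)]
  d [-0.31  0.69  0.67  1.78 -1.12  1.46  0.95] [np.float64(0.0011703648804358684), np.float64(1.401923222061063e-05)]
  d [-0.34  0.6   0.71  1.77 -1.07  1.5   0.87] [np.float64(0.0005302092469916996), np.float64(4.990039759473252e-06)]
```

```bash
python3 - <<'E'
from sim import *
q0=st()['joint_positions']
Rg=Rtool(90,35);d=Rg.apply([0,0,1])
for p in ([.454,-.1735,.055]-.1*d+[0,0,.1],[.454,-.1735,.055]-.1*d,[.454,-.1735,.055]+.011*d):
    print(p.round(4)); goal(p,Rg); q0,*e=path(q0,p,Rg); print(q0.round(2))
E
```

```text
[ 0.454  -0.2554  0.2124]
xyz [ 38.5 108.8  55.6] rot [  8.2 -18.2  -9.6] ang 22.1
[ 0.36  0.75  0.69  1.36 -0.92  2.06  1.06]
[ 0.454  -0.2554  0.1124]
xyz [ 31.5 182.2 123.2] rot [  8.2 -18.2  -9.6] ang 22.1
[ 0.38  0.87  0.65  1.41 -0.94  1.94  1.17]
[ 0.454  -0.1645  0.0487]
xyz [ -4.1 169.6 227.5] rot [  8.2 -18.2  -9.6] ang 22.1
[ 0.25  0.84  0.62  1.64 -0.98  1.76  1.22]
```

>>> {"method": "apply_moves", "body": {
  "increments": [
    {"grip": 0, "xyz": [18, 50, 22], "rotation": [3.5, -8, -4.2]},
    {"grip": 0, "xyz": [36, 100, 46], "rotation": [7, -15.8, -8.3]},
    {"grip": 0, "xyz": [36, 138, 82], "rotation": [8.2, -18.2, -9.6]},
    {"grip": 0, "xyz": [31.5, 182, 123], "rotation": [8.2, -18.2, -9.6]},
    {"grip": 0, "xyz": [31.5, 182, 123], "rotation": [8.2, -18.2, -9.6]}
  ]
}}

```text
time: 3.08
ee_pos: [0.4536, -0.2532, 0.1089]
eef_rot: [0.886, -0.0, -0.003, -0.464]
ft_force: [-1.0, 0.3, 1.3]
width: 0.0871
```

```bash
python3 - <<'E'
from h import *
s=st();print(s['joint_positions'].round(2))
Rg=Rtool(90,35);d=Rg.apply([0,0,1])
goal([.454,-.1735,.055]+.011*d,Rg)
w=cam('wrist','w2.png');P=cloud(w)
m=(P[...,2]>.02)&(P[...,2]<.22)&(np.hypot(P[...,0]-.455,P[...,1]+.17)<.03); print(P[m&(P[...,2]>.09)].mean(0),P[m&(P[...,2]<.08)].mean(0))
E
```

```text
[ 0.32  0.88  0.74  1.48 -0.96  1.95  1.24]
xyz [  0.9  -1.1 107.2] rot [-0.2  0.3 -0.2] ang 0.4
[ 0.45320848 -0.17945296  0.14749448] [ 0.45311659 -0.1836015   0.05317301]
```

View pics/w2.png

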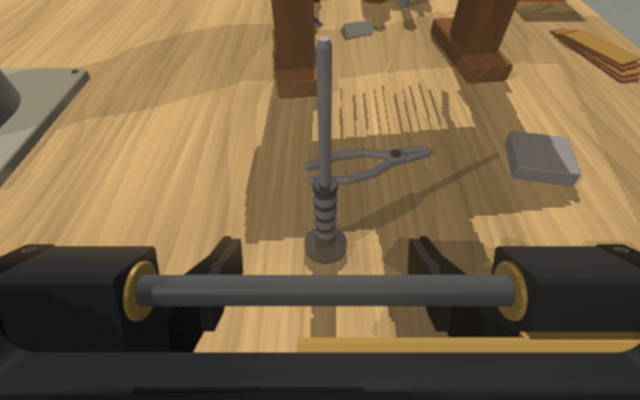

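>>> {"method": "apply_moves", "body": {
  "increments": [
    {"grip": 0, "xyz": [0, -1, 50]},
    {"grip": 0, "xyz": [0, -1, 90]},
    {"grip": 0, "xyz": [0, -1, 107]},
    {"grip": 0, "xyz": [0, -1, 107]}
  ],
  "squeeze": 45
}}

```text
$.increments[0]: bad value
```

>>> {"method": "apply_moves", "body": {
  "increments": [
    {"grip": 255, "xyz": [0, 0, 0]},
    {"grip": 255, "xyz": [0, 0, 0]},
    {"grip": 255, "xyz": [0, 0, 0]},
    {"grip": 255, "xyz": [0, 0, 0]},
    {"grip": 255, "xyz": [0, 0, 0]}
  ],
  "squeeze": 45
}}

```text
$.increments[0]: bad value
```

```bash
cat > rodpose.py <<'E'
from h import *
def rodpin(name,x,y,zf,tag=None):
    """pin axis via depth from camera, given approx axis pos & foot height"""
    c=cam(name,tag) if tag else cam(name); P=cloud(c)
    m=(P[...,2]>zf+.092)&(P[...,2]<zf+.19)&(np.hypot(P[...,0]-x,P[...,1]-y)<.025)
    q=P[m]; 
    if len(q)<5: return c,None
    A=np.c_[np.ones(len(q)),q[:,2]-zf-.185]; k=np.linalg.lstsq(A,q[:,:2],rcond=None)[0]
    # offset of visible surface to axis
    v=k[0]-c['o'][:2]; v=v/np.linalg.norm(v); 
    return c,(k[0]+v*.003, k[1], q[:,2].max(), len(q))
E
python3 - <<'E'
from rodpose import *
s=st();print(s['ee_pos'],s['width'],s['ft_force'])
for n in('scene','wrist','top'): print(n,rodpin(n,.4535,-.174,0,n+'3.png')[1])
E
```

```text
[ 0.45373182 -0.25367047  0.1099389 ] 0.08739420155728776 [-0.51512062  0.10089222 -1.33688902]
scene (array([ 0.45323298, -0.1759302 ]), array([-0.01062169,  0.01701492]), np.float64(0.18332070144236998), 80)
wrist (array([ 0.45313366, -0.17620674]), array([-0.00084889,  0.00660059]), np.float64(0.18574082874403702), 1904)
top (array([ 0.45594804, -0.17580502]), array([ 0.00909098, -0.02361596]), np.float64(0.1868234395578547), 27)
```

>>> {"method": "apply_moves", "body": {
  "increments": [
    {"grip": 0, "xyz": [0, -1, 50], "rotation": [0, 0, 0]},
    {"grip": 0, "xyz": [0, -1, 90], "rotation": [0, 0, 0]},
    {"grip": 0, "xyz": [0, -1, 105], "rotation": [0, 0, 0]},
    {"grip": 0, "xyz": [0, -1, 105], "rotation": [0, 0, 0]}
  ],
  "squeeze": 45
}}

```text
time: 3.78
ee_pos: [0.4554, -0.1692, 0.0571]
eef_rot: [0.888, 0.002, 0.002, -0.46]
ft_force: [0.1, -0.5, 0.1]
width: 0.0869
```

>>> {"method": "apply_moves", "body": {
  "increments": [
    {"grip": 255, "xyz": [0, 0, 0], "rotation": [0, 0, 0]},
    {"grip": 255, "xyz": [0, 0, 0], "rotation": [0, 0, 0]},
    {"grip": 255, "xyz": [0, 0, 0], "rotation": [0, 0, 0]},
    {"grip": 255, "xyz": [0, 0, 0], "rotation": [0, 0, 0]},
    {"grip": 255, "xyz": [0, 0, 0], "rotation": [0, 0, 0]}
  ],
  "squeeze": 45
}}

```text
time: 4.4
ee_pos: [0.4554, -0.1692, 0.0571]
eef_rot: [0.888, 0.002, 0.002, -0.46]
ft_force: [-0.4, 0.1, -0.6]
width: 0.0449
```

```bash
python3 - <<'E'
from rodpose import *
s=st();print(s['ee_pos'],s['width'],s['ft_force'],s['joint_positions'].round(2))
for n in('scene','wrist'): print(n,rodpin(n,.4535,-.174,0,n+'3.png')[1])
print(st()['time'])
E
```

```text
[ 0.45536398 -0.16924054  0.05705171] 0.04487093792597073 [-0.43170924  0.07433399 -0.64170812] [ 0.19  0.85  0.71  1.68 -1.    1.79  1.27]
scene (array([ 0.45357624, -0.17567611]), array([-0.00513844,  0.01636978]), np.float64(0.18293348393021666), 84)
wrist (array([ 0.45322192, -0.17654925]), array([7.78763752e-04, 8.81753966e-05]), np.float64(0.18187351365158583), 7087)
4.5
```

>>> {"method": "apply_moves", "body": {
  "increments": [
    {"grip": 255, "xyz": [-1.8, 0, 0], "rotation": [0, 0, 0]},
    {"grip": 255, "xyz": [-1.8, 0, 0], "rotation": [0, 0, 0]},
    {"grip": 255, "xyz": [-1.8, 0, 0], "rotation": [0, 0, 0]},
    {"grip": 255, "xyz": [-1.8, 0, 0], "rotation": [0, 0, 0]},
    {"grip": 255, "xyz": [-1.8, 0, 0], "rotation": [0, 0, 0]}
  ],
  "squeeze": 45
}}

```text
time: 5.12
ee_pos: [0.4535, -0.1692, 0.057]
eef_rot: [0.888, 0.002, 0.001, -0.46]
ft_force: [-1.7, -0.1, 0.2]
width: 0.0169
```

```bash
python3 - <<'E'
from rodpose import *
s=st();print(s['ee_pos'],s['width'],s['ft_force'],s['joint_positions'].round(2),R.from_quat(s['eef_rot']).as_matrix()[:,2])
for n in('scene','wrist'): print(n,rodpin(n,.4535,-.174,0,n+'4.png')[1])
E
```

```text
[ 0.45346466 -0.16915797  0.05702005] 0.016940634667765016 [-1.68985903 -0.10554809  0.20572895] [ 0.19  0.84  0.71  1.68 -1.    1.79  1.27] [ 7.90452967e-04  8.17439068e-01 -5.76014536e-01]
scene (array([ 0.45283137, -0.17636611]), array([-0.01610718,  0.01038626]), np.float64(0.18228957635082738), 83)
wrist (array([ 0.45354396, -0.17648594]), array([0.00168654, 0.00015936]), np.float64(0.18168412367567324), 7085)
```

View pics/wrist4.png

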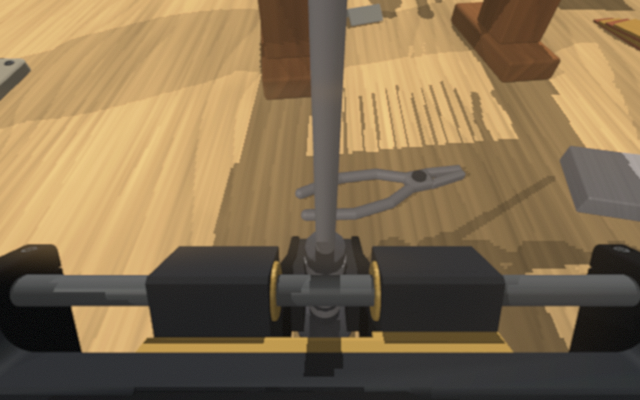

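```bash
python3 - <<'E'
from sim import *
s=st(); q0=s['joint_positions'];Rg=R.from_quat(s['eef_rot'])
off=np.array([0,.0073,.057])
for p in ([.4535,-.1764,.018],[.55,-.03,.018],[.55,.064,.018],[.55,.064,.055]):
    p=np.array(p)+off; print(p.round(4)); goal(p,Rg); q0,*e=path(q0,p,Rg); print(q0.round(2),e)
E
```

```text
[ 0.4535 -0.1691  0.075 ]
xyz [  0.1 -14.7 -10.3] rot [0. 0. 0.] ang 0.0
[ 0.19  0.83  0.71  1.64 -1.    1.82  1.23] [np.float64(0.00031791987990810244), np.float64(2.7432959184145886e-06)]
[ 0.55   -0.0227  0.075 ]
xyz [ 96.8 -98.6 109.5] rot [0. 0. 0.] ang 0.0
[-0.04  0.77  0.63  1.67 -1.16  1.67  1.02] [np.float64(0.0010985962841380426), np.float64(1.0261903427782491e-05)]
[0.55   0.0713 0.075 ]
xyz [  97.  -152.8  186.3] rot [0. 0. 0.] ang 0.0
[-0.19  0.69  0.6   1.8  -1.21  1.55  0.97] [np.float64(0.0010360841696963614), np.float64(1.2098951595352265e-05)]
[0.55   0.0713 0.112 ]
xyz [  97.2 -183.   165. ] rot [0. 0. 0.] ang 0.0
[-0.2   0.62  0.62  1.8  -1.18  1.57  0.91] [np.float64(0.00034797325623964247), np.float64(3.3759973558361987e-06)]
```

>>> {"method": "apply_moves", "body": {
  "increments": [
    {"grip": 255, "xyz": [0, -15, -10], "rotation": [0, 0, 0]},
    {"grip": 255, "xyz": [0, -15, -10], "rotation": [0, 0, 0]},
    {"grip": 255, "xyz": [32, -43, 30], "rotation": [0, 0, 0]},
    {"grip": 255, "xyz": [65, -71, 70], "rotation": [0, 0, 0]},
    {"grip": 255, "xyz": [97, -99, 109], "rotation": [0, 0, 0]}
  ]
}}

```text
time: 5.85
ee_pos: [0.5512, -0.0212, 0.0758]
eef_rot: [0.888, 0.002, 0.002, -0.46]
ft_force: [1.6, -0.2, -2.4]
width: 0.0167
```

```bash
python3 - <<'E'
from rodpose import *
s=st();p=s['ee_pos'];print(p,s['width'],s['ft_force'],s['joint_positions'].round(2),s['joint_vel'].round(2),R.from_quat(s['eef_rot']).as_matrix()[:,2].round(4))
for n in('scene','top','wrist'): print(n,rodpin(n,p[0],p[1]-.0072,p[2]-.057,n+'5.png')[1])
s=st(); print(s['ee_pos'])
E
```

```text
[ 0.55120124 -0.0212048   0.0757579 ] 0.016722584277811214 [ 1.58607941 -0.18599463 -2.35483517] [-0.05  0.76  0.64  1.71 -1.16  1.66  1.04] [-0.57 -0.06 -0.21 -0.06 -0.42 -0.38 -0.56] [ 0.0015  0.8173 -0.5762]
scene (array([ 0.55102716, -0.02856831]), array([ 0.00441897, -0.0011297 ]), np.float64(0.20129373970615536), 99)
top (array([ 0.55644405, -0.01961053]), array([0.0660345 , 0.22431872]), np.float64(0.20872757623938706), 57)
wrist (array([ 0.55183841, -0.02347946]), array([-0.00197996,  0.00052804]), np.float64(0.20111436607389396), 7132)
[ 0.55093249 -0.01914277  0.0759644 ]
```

```bash
python3 - <<'E'
from h import *
goal([.55,.064+.0073,.076])
E
```

```text
xyz [ -0.2 -52.   74. ] rot [0. 0. 0.] ang 0.0
```

>>> {"method": "apply_moves", "body": {
  "increments": [
    {"grip": 255, "xyz": [0, -20, 28], "rotation": [0, 0, 0]},
    {"grip": 255, "xyz": [0, -40, 57], "rotation": [0, 0, 0]},
    {"grip": 255, "xyz": [0, -52, 74], "rotation": [0, 0, 0]},
    {"grip": 255, "xyz": [0, -52, 74], "rotation": [0, 0, 0]}
  ]
}}

```text
time: 6.5
ee_pos: [0.5499, 0.072, 0.0762]
eef_rot: [0.887, 0.005, 0.001, -0.461]
ft_force: [0.1, -0.0, -1.8]
width: 0.0169
```

```bash
python3 - <<'E'
from rodpose import *
s=st();p=s['ee_pos'];print(p,s['width'],s['ft_force'],s['joint_positions'].round(2),s['joint_vel'].round(2),R.from_quat(s['eef_rot']).as_matrix()[:,2].round(4))
for n in('scene','wrist'):
    c,o=rodpin(n,p[0],p[1]-.0072,p[2]-.057,n+'6.png'); print(o)
    P=cloud(c);m=(P[...,2]>.243)&(P[...,2]<.256)&(abs(P[...,0]-.55)<.06)&(abs(P[...,1]-.06)<.06)
    print(cv2.minAreaRect(P[m][:,:2].astype(np.float32)*1000) if m.any() else 0)
s=st(); print(s['ee_pos'])
E
```

```text
[0.54992587 0.07195883 0.07621805] 0.01693466077903704 [ 1.17360859e-01 -1.19324625e-03 -1.75908778e+00] [-0.18  0.68  0.59  1.82 -1.2   1.54  0.98] [ 0.03  0.01  0.03 -0.01  0.01  0.01  0.01] [-0.0041  0.8186 -0.5744]
None
((550.6329345703125, 64.11212158203125), (78.3841781616211, 51.3145637512207), 6.168673515319824)
(array([0.54967913, 0.06315125]), array([-0.00262588, -0.00033191]), np.float64(0.2008473268653025), 7081)
0
[0.55032556 0.06981305 0.07600019]
```

View pics/wrist6.png

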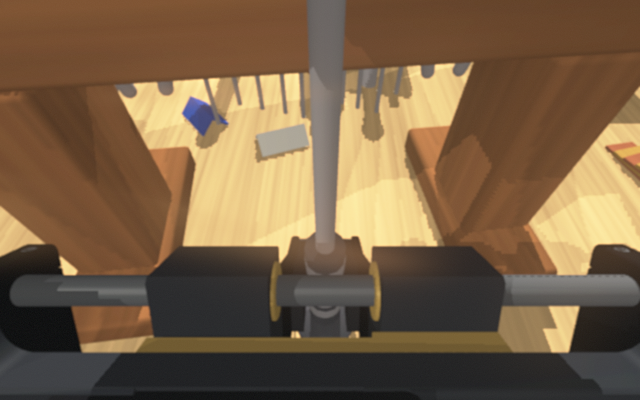

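View pics/scene6.png

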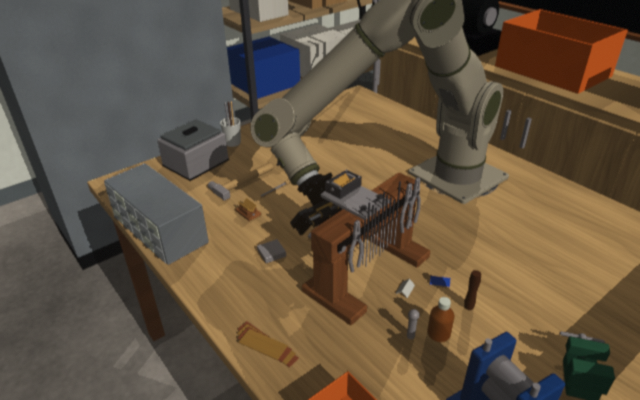

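>>> {"method": "apply_moves", "body": {
  "increments": [
    {"grip": 255, "xyz": [-0.3, -8.4, -4.2], "rotation": [0, 0, 0]},
    {"grip": 255, "xyz": [-0.3, -8.4, -4.2], "rotation": [0, 0, 0]}
  ]
}}

```text
time: 6.85
ee_pos: [0.5505, 0.0701, 0.0861]
eef_rot: [0.888, 0.004, 0.002, -0.46]
ft_force: [-0.1, -0.1, -2.3]
width: 0.0168
```

```bash
cat > gl.py <<'E'
from h import *
import sys
s=st();p=s['ee_pos']; sx=np.array([-.134,.991]); sy=-np.array([.991,.134])
tip=p+R.from_quat(s['eef_rot']).apply(R.from_quat([.888,.002,.001,-.46]).inv().apply([0,-.0073,.128])); d=tip[:2]-[.550,.0643]
print('t',s['time'],'tcp',p.round(4),'F',s['ft_force'].round(1),'tip z',tip[2].round(4),'stand x,y mm',(d@sx*1000).round(1),(d@sy*1000).round(1),'w',s['width'].round(4),'v',abs(s['joint_vel']).max().round(3))
if len(sys.argv)>3:
    x,y,z=map(float,sys.argv[1:4])  # desired tip stand x,y (mm), z(m)
    g=np.array([.550,.0643])+sx*x/1000+sy*y/1000
    goal(p+np.r_[g-tip[:2],z-tip[2]],R.from_quat([.888,.002,.001,-.46]))
E
python3 gl.py 0 0 .218
```

```text
Traceback (most recent call last):
  File "gl.py", line 5, in <module>
    print('t',s['time'],'tcp',p.round(4),'F',s['ft_force'].round(1),'tip z',tip[2].round(4),'stand x,y mm',(d@sx*1000).round(1),(d@sy*1000).round(1),'w',s['width'].round(4),'v',abs(s['joint_vel']).max().round(3))
                                                                                                                                                         ^^^^^^^^^^^^^^^^
AttributeError: 'float' object has no attribute 'round'
```

```bash
sed -i "s/s\['width'\].round(4)/round(s['width'],4)/" gl.py; python3 gl.py 0 0 .218
```

```text
t 6.85 tcp [0.5505 0.0701 0.0861] F [-0.1 -0.1 -2.3] tip z 0.2141 stand x,y mm -1.6 0.2 w 0.0168 v 0.011
xyz [-0.  -4.1 -0.9] rot [-0.1 -0.   0.3] ang 0.3
```

>>> {"method": "apply_moves", "body": {
  "increments": [
    {"grip": 255, "xyz": [0, -2.5, -0.3], "rotation": [0, 0, 0]},
    {"grip": 255, "xyz": [0, -4.1, -0.9], "rotation": [0, 0, 0.3]}
  ]
}}

```text
time: 7.1
ee_pos: [0.5495, 0.0708, 0.0878]
eef_rot: [0.889, 0.001, -0.0, -0.459]
ft_force: [-0.8, -0.2, -23.1]
width: 0.0167
```

```bash
python3 gl.py 0 0 .220
```

```text
t 7.1 tcp [0.5495 0.0708 0.0878] F [ -0.8  -0.2 -23.1] tip z 0.2158 stand x,y mm -0.4 0.1 w 0.0167 v 0.065
xyz [ 0.  -3.7 -2.1] rot [ 0.2  0.1 -0.2] ang 0.3
```

>>> {"method": "apply_moves", "body": {
  "increments": [
    {"grip": 255, "xyz": [-3.0, 1.4, 0.3], "rotation": [0, 0, 0]},
    {"grip": 255, "xyz": [-3.0, 1.4, 0.3], "rotation": [0, 0, 0]},
    {"grip": 255, "xyz": [-3.0, -0.6, -1.0], "rotation": [0, 0, 0]}
  ]
}}

```text
time: 7.48
ee_pos: [0.5461, 0.0699, 0.0877]
eef_rot: [0.889, 0.0, -0.001, -0.458]
ft_force: [0.0, -0.2, -21.8]
width: 0.0169
```

```bash
python3 gl.py 0 6 .2145;python3 gl.py 0 6 .217 
```

```text
t 7.475 tcp [0.5461 0.0699 0.0877] F [  0.   -0.2 -21.8] tip z 0.2157 stand x,y mm -0.6 3.4 w 0.0169 v 0.034
xyz [-2.7  0.9  0.9] rot [ 0.3  0.1 -0.3] ang 0.4
t 7.475 tcp [0.5461 0.0699 0.0877] F [  0.   -0.2 -21.8] tip z 0.2157 stand x,y mm -0.6 3.4 w 0.0169 v 0.034
xyz [-2.7 -1.2 -0.6] rot [ 0.3  0.1 -0.3] ang 0.4
```

>>> {"method": "apply_moves", "body": {
  "increments": [
    {"grip": 255, "xyz": [-2.6, 1.1, 0.9], "rotation": [0, 0, 0]},
    {"grip": 255, "xyz": [-2.6, 1.1, 0.9], "rotation": [0.2, 0, -0.2]},
    {"grip": 255, "xyz": [-2.6, -0.9, -0.5], "rotation": [0.2, 0, -0.2]}
  ]
}}

```text
time: 7.85
ee_pos: [0.5431, 0.0696, 0.0877]
eef_rot: [0.889, 0.001, -0.0, -0.458]
ft_force: [0.8, -0.2, -20.5]
width: 0.0169
```

```bash
python3 gl.py 0 8.8 .2145;python3 gl.py 0 8.8 .217 
```

```text
t 7.85 tcp [0.5431 0.0696 0.0877] F [  0.8  -0.2 -20.5] tip z 0.2157 stand x,y mm -0.6 6.6 w 0.0169 v 0.037
xyz [-2.3  0.8  1. ] rot [ 0.2  0.1 -0.1] ang 0.3
t 7.85 tcp [0.5431 0.0696 0.0877] F [  0.8  -0.2 -20.5] tip z 0.2157 stand x,y mm -0.6 6.6 w 0.0169 v 0.037
xyz [-2.2 -1.3 -0.5] rot [ 0.2  0.1 -0.1] ang 0.3
```

>>> {"method": "apply_moves", "body": {
  "increments": [
    {"grip": 255, "xyz": [-2.4, 1.0, 1.1], "rotation": [0, 0, 0]},
    {"grip": 255, "xyz": [-2.4, 1.0, 1.1], "rotation": [0.2, 0, -0.1]},
    {"grip": 255, "xyz": [-2.4, -0.9, -0.3], "rotation": [0.2, 0, -0.1]}
  ]
}}

```text
time: 8.22
ee_pos: [0.5404, 0.0696, 0.0876]
eef_rot: [0.888, 0.002, -0.001, -0.459]
ft_force: [1.1, 0.1, -19.5]
width: 0.0168
```

```bash
python3 gl.py 0 -2.5 .2135;python3 gl.py 0 -2.5 .217 
```

```text
t 8.225 tcp [0.5404 0.0696 0.0876] F [  1.1   0.1 -19.5] tip z 0.2156 stand x,y mm -0.5 9.4 w 0.0168 v 0.036
xyz [11.7  0.6  2.9] rot [ 0.1  0.1 -0.1] ang 0.2
t 8.225 tcp [0.5404 0.0696 0.0876] F [  1.1   0.1 -19.5] tip z 0.2156 stand x,y mm -0.5 9.4 w 0.0168 v 0.036
xyz [11.7 -2.3  0.9] rot [ 0.1  0.1 -0.1] ang 0.2
```

>>> {"method": "apply_moves", "body": {
  "increments": [
    {"grip": 255, "xyz": [0, 1.8, 1.2], "rotation": [0, 0, 0]},
    {"grip": 255, "xyz": [11.9, 0.7, 2.9], "rotation": [0, 0, 0]},
    {"grip": 255, "xyz": [11.9, 0.7, 2.9], "rotation": [0, 0, 0]},
    {"grip": 255, "xyz": [11.9, -2.0, 1.0], "rotation": [0, 0, 0]}
  ]
}}

```text
time: 8.72
ee_pos: [0.552, 0.0713, 0.0878]
eef_rot: [0.889, 0.002, -0.001, -0.458]
ft_force: [0.7, 0.7, -17.7]
width: 0.0167
```

```bash
python3 gl.py 0 -5.5 .2145;python3 gl.py 0 -5.5 .217 
```

```text
t 8.725 tcp [0.552  0.0713 0.0878] F [  0.7   0.7 -17.7] tip z 0.2158 stand x,y mm -0.2 -2.5 w 0.0167 v 0.048
xyz [2.9 0.7 1.2] rot [ 0.2  0.2 -0.2] ang 0.3
t 8.725 tcp [0.552  0.0713 0.0878] F [  0.7   0.7 -17.7] tip z 0.2158 stand x,y mm -0.2 -2.5 w 0.0167 v 0.048
xyz [ 2.9 -1.3 -0.2] rot [ 0.2  0.2 -0.2] ang 0.3
```

>>> {"method": "apply_moves", "body": {
  "increments": [
    {"grip": 255, "xyz": [2.9, 1.0, 1.2], "rotation": [0, 0, 0]},
    {"grip": 255, "xyz": [2.9, 1.0, 1.2], "rotation": [0.2, 0.1, -0.2]},
    {"grip": 255, "xyz": [2.9, -1.1, -0.2], "rotation": [0.2, 0.1, -0.2]}
  ]
}}

```text
time: 9.1
ee_pos: [0.5547, 0.0716, 0.0884]
eef_rot: [0.888, 0.002, 0.0, -0.46]
ft_force: [1.4, 0.8, -3.9]
width: 0.0168
```

```bash
python3 gl.py 0 -8.2 .2145;python3 gl.py 0 -8.2 .217 
```

```text
t 9.1 tcp [0.5547 0.0716 0.0884] F [ 1.4  0.8 -3.9] tip z 0.2164 stand x,y mm -0.6 -4.8 w 0.0168 v 0.039
xyz [3.3 1.  2. ] rot [0.  0.1 0. ] ang 0.1
t 9.1 tcp [0.5547 0.0716 0.0884] F [ 1.4  0.8 -3.9] tip z 0.2164 stand x,y mm -0.6 -4.8 w 0.0168 v 0.039
xyz [ 3.3 -1.   0.5] rot [0.  0.1 0. ] ang 0.1
```

>>> {"method": "apply_moves", "body": {
  "increments": [
    {"grip": 255, "xyz": [0.2, -1.6, -1.1], "rotation": [0, 0, 0]},
    {"grip": 255, "xyz": [0.2, -2.5, -1.6], "rotation": [0, 0, 0]}
  ]
}}

```text
time: 9.35
ee_pos: [0.5551, 0.0717, 0.0917]
eef_rot: [0.888, 0.002, 0.001, -0.46]
ft_force: [2.3, -0.6, -4.1]
width: 0.0167
```

```bash
python3 gl.py 0 -5.5 .222 
```

```text
t 9.35 tcp [0.5551 0.0717 0.0917] F [ 2.3 -0.6 -4.1] tip z 0.2197 stand x,y mm -0.5 -5.1 w 0.0167 v 0.014
xyz [ 0.3 -2.2 -0.9] rot [0.  0.1 0. ] ang 0.1
```

>>> {"method": "apply_moves", "body": {
  "increments": [
    {"grip": 255, "xyz": [0.4, -2.0, -1.4], "rotation": [0, 0, 0]},
    {"grip": 255, "xyz": [0.4, -4.1, -2.9], "rotation": [0, 0, 0]}
  ]
}}

```text
time: 9.6
ee_pos: [0.5557, 0.0718, 0.0972]
eef_rot: [0.888, 0.003, 0.001, -0.46]
ft_force: [1.9, -0.4, -2.9]
width: 0.0168
```

```bash
python3 gl.py 0 -5.5 .23 
```

```text
t 9.6 tcp [0.5557 0.0718 0.0972] F [ 1.9 -0.4 -2.9] tip z 0.2252 stand x,y mm -0.6 -5.6 w 0.0168 v 0.034
xyz [-0.2 -4.3 -2.3] rot [0. 0. 0.] ang 0.1
```

>>> {"method": "apply_moves", "body": {
  "increments": [
    {"grip": 255, "xyz": [0.3, -2.0, -1.4], "rotation": [0, 0, 0]},
    {"grip": 255, "xyz": [0.3, -4.1, -2.9], "rotation": [0, 0, 0]},
    {"grip": 255, "xyz": [0.3, -5.7, -4.0], "rotation": [0, 0, 0]}
  ]
}}

```text
time: 9.98
ee_pos: [0.5555, 0.0716, 0.1033]
eef_rot: [0.888, 0.002, 0.0, -0.459]
ft_force: [2.5, 1.0, -13.9]
width: 0.0168
```

```bash
python3 gl.py 0 -5.7 .24 
```

```text
t 9.975 tcp [0.5555 0.0716 0.1033] F [  2.5   1.  -13.9] tip z 0.2313 stand x,y mm -0.6 -5.6 w 0.0168 v 0.028
xyz [ 0.  -7.4 -4.5] rot [ 0.1  0.1 -0. ] ang 0.1
```

Guard is moving at ~12 N. Continue up.

>>> {"method": "apply_moves", "body": {
  "increments": [
    {"grip": 255, "xyz": [0.2, -2.4, -1.7], "rotation": [0, 0, 0]},
    {"grip": 255, "xyz": [0.2, -4.9, -3.4], "rotation": [0, 0, 0]},
    {"grip": 255, "xyz": [0.2, -7.4, -5.1], "rotation": [0, 0, 0]},
    {"grip": 255, "xyz": [0.2, -7.4, -5.1], "rotation": [0, 0, 0]}
  ]
}}

```text
time: 10.48
ee_pos: [0.5559, 0.0718, 0.1131]
eef_rot: [0.888, 0.002, 0.001, -0.46]
ft_force: [1.4, -0.7, -8.9]
width: 0.0171
```

```bash
python3 gl.py 0 -5.7 .241; python3 - <<'E'
from h import *
c=cam('scene','s7.png'); P=cloud(c); hsv=cv2.cvtColor(c['img'],cv2.COLOR_BGR2HSV)
b=(cv2.inRange(hsv,(10,120,60),(32,255,255))>0)&(P[...,2]>.23)&(P[...,2]<.28)&(np.hypot(P[...,0]-.55,P[...,1]-.064)<.05)
print(b.sum(),P[b].mean(0),np.percentile(P[b][:,2],[2,50,98]))
E
```

```text
t 10.475 tcp [0.5559 0.0718 0.1131] F [ 1.4 -0.7 -8.9] tip z 0.2411 stand x,y mm -0.5 -6.0 w 0.0171 v 0.005
xyz [-0.3 -0.2  0.4] rot [0.  0.1 0. ] ang 0.1
158 [0.54961392 0.0584926  0.2532296 ] [0.24460042 0.2535456  0.2610811 ]
```

>>> {"method": "apply_moves", "body": {
  "increments": [
    {"grip": 255, "xyz": [0.2, 8, 5.6], "rotation": [0, 0, 0]},
    {"grip": 255, "xyz": [0.2, 20, 14], "rotation": [0, 0, 0]},
    {"grip": 255, "xyz": [0.2, 31, 21.8], "rotation": [0, 0, 0]},
    {"grip": 255, "xyz": [0.2, 31, 21.8], "rotation": [0, 0, 0]}
  ]
}}

```text
time: 11.02
ee_pos: [0.5556, 0.0719, 0.0738]
eef_rot: [0.888, 0.002, -0.0, -0.46]
ft_force: [-0.5, 0.4, -1.7]
width: 0.0167
```

```bash
python3 gl.py; python3 - <<'E'
from rodpose import *
s=st();p=s['ee_pos']; print(rodpin('wrist',p[0],p[1]-.0072,p[2]-.057,'w8.png')[1])
Rg=R.from_quat([.888,.002,.001,-.46])
goal([.55,-.03+.0073,.076],Rg);goal([.4535,-.1692,.076],Rg);goal([.4535,-.1692,.0585],Rg)
E
```

```text
t 11.025 tcp [0.5556 0.0719 0.0738] F [-0.5  0.4 -1.7] tip z 0.2018 stand x,y mm -0.5 -5.9 w 0.0167 v 0.024
(array([0.55584877, 0.06473509]), array([0.00329514, 0.00142738]), np.float64(0.19863064834163452), 7087)
xyz [ -6.3  53.3 -78. ] rot [ 0.   0.1 -0. ] ang 0.1
xyz [-103.4  137.5 -197.5] rot [ 0.   0.1 -0. ] ang 0.1
xyz [-103.4  151.8 -187.4] rot [ 0.   0.1 -0. ] ang 0.1
```

>>> {"method": "apply_moves", "body": {
  "increments": [
    {"grip": 255, "xyz": [-3, 25, -38], "rotation": [0, 0, 0]},
    {"grip": 255, "xyz": [-6, 53, -78], "rotation": [0, 0, 0]},
    {"grip": 255, "xyz": [-38, 81, -118], "rotation": [0, 0, 0]},
    {"grip": 255, "xyz": [-70, 109, -158], "rotation": [0, 0, 0]},
    {"grip": 255, "xyz": [-103, 137, -197], "rotation": [0, 0, 0]}
  ]
}}

```text
time: 11.7
ee_pos: [0.4532, -0.1701, 0.0767]
eef_rot: [0.888, 0.002, 0.001, -0.46]
ft_force: [0.7, -0.5, -3.0]
width: 0.0165
```

>>> {"method": "apply_moves", "body": {
  "increments": [
    {"grip": 255, "xyz": [0, 0, 0], "rotation": [0, 0, 0]},
    {"grip": 255, "xyz": [0, 0, 0], "rotation": [0, 0, 0]}
  ]
}}

```text
time: 11.95
ee_pos: [0.4537, -0.17, 0.077]
eef_rot: [0.888, 0.002, 0.001, -0.46]
ft_force: [0.0, 0.8, -1.8]
width: 0.0167
```

```bash
python3 gl.py; python3 - <<'E'
from rodpose import *
s=st();p=s['ee_pos']; print(rodpin('scene',p[0],p[1]-.0072,p[2]-.057,'s9.png')[1])
Rg=R.from_quat([.888,.002,.001,-.46])
goal([p[0],p[1],.0585],Rg)
E
```

```text
t 11.95 tcp [ 0.4537 -0.17    0.077 ] F [ 0.   0.8 -1.8] tip z 0.205 stand x,y mm -226.5 127.9 w 0.0167 v 0.028
(array([ 0.45393881, -0.17727326]), array([0.01160836, 0.00467661]), np.float64(0.20375455034067486), 76)
xyz [-0.3 15.6 10. ] rot [-0.   0.1  0.1] ang 0.1
```

>>> {"method": "apply_moves", "body": {
  "increments": [
    {"grip": 255, "xyz": [0, 8, 5.5], "rotation": [0, 0, 0]},
    {"grip": 255, "xyz": [0, 15.2, 10.5], "rotation": [0, 0, 0]},
    {"grip": 255, "xyz": [0, 15.2, 10.5], "rotation": [0, 0, 0]}
  ]
}}

```text
time: 12.38
ee_pos: [0.4539, -0.1687, 0.0578]
eef_rot: [0.888, 0.003, 0.0, -0.461]
ft_force: [0.0, 0.1, -2.2]
width: 0.0167
```

```bash
python3 gl.py
```

```text
t 12.375 tcp [ 0.4539 -0.1687  0.0578] F [ 0.   0.1 -2.2] tip z 0.1858 stand x,y mm -225.5 127.4 w 0.0167 v 0.012
```

>>> {"method": "apply_moves", "body": {
  "increments": [
    {"grip": 255, "xyz": [0, 0.9, 0.6], "rotation": [0, 0, 0]},
    {"grip": 255, "xyz": [0, 0.9, 0.6], "rotation": [0, 0, 0]}
  ]
}}

```text
time: 12.62
ee_pos: [0.454, -0.1689, 0.057]
eef_rot: [0.888, 0.003, 0.0, -0.461]
ft_force: [0.3, -0.2, 1.8]
width: 0.0168
```

```bash
python3 gl.py
```

```text
t 12.625 tcp [ 0.454  -0.1689  0.057 ] F [ 0.3 -0.2  1.8] tip z 0.185 stand x,y mm -225.6 127.4 w 0.0168 v 0.004
```

>>> {"method": "apply_moves", "body": {
  "increments": [
    {"grip": 0, "xyz": [0, 0, 0], "rotation": [0, 0, 0]},
    {"grip": 0, "xyz": [0, 0, 0], "rotation": [0, 0, 0]},
    {"grip": 0, "xyz": [0, 0, 0], "rotation": [0, 0, 0]},
    {"grip": 0, "xyz": [0, 0, 0], "rotation": [0, 0, 0]}
  ]
}}

```text
time: 13.12
ee_pos: [0.454, -0.1689, 0.057]
eef_rot: [0.888, 0.003, 0.0, -0.461]
ft_force: [0.9, -0.5, -0.1]
width: 0.0493
```

>>> {"method": "apply_moves", "body": {
  "increments": [
    {"grip": 0, "xyz": [0, 0, -30], "rotation": [0, 0, 0]},
    {"grip": 0, "xyz": [0, 0, -70], "rotation": [0, 0, 0]},
    {"grip": 0, "xyz": [0, 0, -105], "rotation": [0, 0, 0]},
    {"grip": 0, "xyz": [0, 0, -105], "rotation": [0, 0, 0]}
  ]
}}

```text
time: 13.62
ee_pos: [0.454, -0.2571, 0.1183]
eef_rot: [0.888, 0.003, 0.001, -0.459]
ft_force: [0.3, 0.7, -0.7]
width: 0.0845
```

```bash
python3 - <<'E'
from rodpose import *
from sim import *
s=st(); print(s['ee_pos'],s['time'],s['width'],s['joint_positions'].round(2))
for n in('wrist','scene'):
    print(rodpin(n,.454,-.176,0,n+'10.png')[1])
q=s['joint_positions']
for p,Rg in (([.454,-.30,.25],Rtool(90,50)),([.52,-.10,.42],Rdown(8)),([.54,-.01,.42],Rdown(7.7))):
    goal(p,Rg); q,*e=path(q,np.array(p),Rg); print(q.round(2),e)
E
```

```text
[ 0.45402246 -0.25707282  0.11827942] 13.625 0.08447630387583767 [ 0.33  0.86  0.72  1.48 -0.94  1.94  1.23]
(array([ 0.45394033, -0.17594429]), array([0.00133252, 0.00629302]), np.float64(0.18548820240720884), 1775)
(array([ 0.4534296 , -0.17586358]), array([-0.01284847,  0.01017132]), np.float64(0.18318701472126975), 82)
xyz [-1.00e-01 -8.25e+01 -1.14e+02] rot [-14.9   0.1   0.4] ang 14.9
[ 0.25  0.67  0.85  1.31 -0.83  1.99  1.05] [np.float64(0.0012349377596598033), np.float64(9.91285555790739e-06)]
xyz [  67.6 -336.2  -48.4] rot [-54.8  -3.9  -7. ] ang 55.4
[-0.66  0.08  0.83  1.4  -0.06  1.69  0.3 ] [np.float64(0.0071382847329216825), np.float64(7.702805327486496e-05)]
xyz [  88.1 -387.8   25.2] rot [-54.8  -3.7  -6.7] ang 55.3
[-0.75  0.12  0.76  1.36 -0.08  1.69  0.13] [np.float64(0.0005848629722726986), np.float64(5.7717882597268e-06)]
```

View pics/wrist10.png

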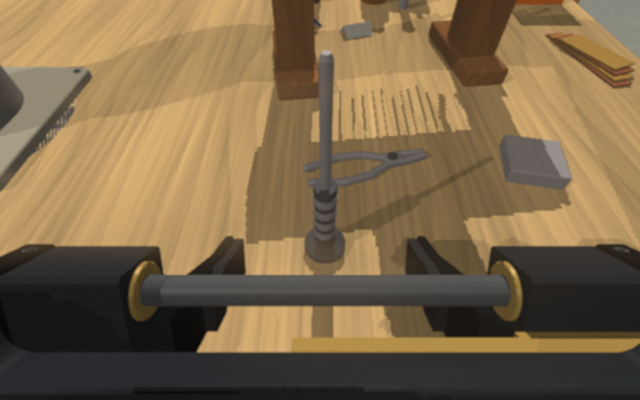

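```bash
python3 - <<'E'
from sim import *
s=st()
c=load('w1');P=cloud(c);m=(P[...,1]>.09)&(P[...,1]<.22)&(abs(P[...,0]-.55)<.2)&(P[...,2]<.35);print('max over beam',np.nanmax(P[m][:,2]))
q=s['joint_positions']
for p,Rg in (([.454,-.27,.30],Rtool(90,50)),([.55,-.12,.42],Rdown(60)),([.61,.06,.42],Rdown(97.7)),([.55,.064,.2665],Rdown(97.7)),([.55,.064,.4],Rdown(97.7)),([.638,-.26,.2],Rdown(3)),([.638,-.26,.046],Rdown(3))):
    goal(p,Rg); q,*e=path(q,np.array(p),Rg); print(q.round(2),np.round(e,3))
E
```

```text
max over beam 0.2503459464392158
xyz [   0.3 -140.6 -118.2] rot [-14.9   0.1   0.4] ang 14.9
[ 0.19  0.58  0.87  1.33 -0.81  2.02  0.97] [0.002 0.   ]
xyz [  97.5 -324.5  -64.8] rot [-49.6 -28.7 -54.8] ang 79.3
[-0.46  0.19  0.72  1.29 -0.12  1.71  1.27] [0.006 0.   ]
xyz [ 158.5 -427.7   82.2] rot [-40.5 -46.4 -89. ] ang 108.2
[-0.56  0.33  0.55  1.11 -0.17  1.75  1.64] [0.003 0.   ]
xyz [  98.  -304.8  174. ] rot [-40.5 -46.4 -89. ] ang 108.2
[-0.66  0.15  0.51  1.65 -0.07  1.37  1.56] [0.003 0.   ]
xyz [  98.5 -414.    97.2] rot [-40.5 -46.4 -89. ] ang 108.2
[-0.66  0.14  0.52  1.36 -0.07  1.66  1.56] [0.003 0.   ]
xyz [184.  -63.5 -53. ] rot [-54.9  -1.5  -2.4] ang 54.9
[-0.21  0.61  0.81  1.31 -0.44  1.4   0.63] [0.007 0.   ]
xyz [183.4  62.5  35.6] rot [-54.9  -1.5  -2.4] ang 54.9
[-0.19  0.74  0.74  1.47 -0.53  1.14  0.7 ] [0.001 0.   ]
```

>>> {"method": "apply_moves", "body": {
  "increments": [
    {"grip": 0, "xyz": [0, -40, -35], "rotation": [-5, 0, 0]},
    {"grip": 0, "xyz": [0, -85, -70], "rotation": [-10, 0, 0]},
    {"grip": 0, "xyz": [0, -130, -105], "rotation": [-17, -2, -4]},
    {"grip": 0, "xyz": [20, -170, -118], "rotation": [-25, -7, -13]},
    {"grip": 0, "xyz": [40, -210, -110], "rotation": [-32, -13, -23]}
  ]
}}

```text
time: 14.35
ee_pos: [0.4938, -0.2224, 0.3535]
eef_rot: [0.958, 0.195, -0.004, -0.212]
ft_force: [0.8, 0.6, -0.6]
width: 0.0868
```

```bash
python3 - <<'E'
from h import *
s=st(); print(s['ee_pos'],s['joint_positions'].round(2))
goal([.55,-.1,.42],Rdown(60)); goal([.62,.06,.42],Rdown(97.7))
E
```

```text
[ 0.49384268 -0.22237641  0.35345355] [-0.07  0.42  0.87  1.31 -0.56  1.9   1.12]
xyz [ 102.7 -108.4  -16.2] rot [-21.8 -12.  -36.4] ang 44.1
xyz [ 227.4 -215.9   42.2] rot [-17.7 -19.4 -73.5] ang 78.1
```

>>> {"method": "apply_moves", "body": {
  "increments": [
    {"grip": 0, "xyz": [40, -44, -20], "rotation": [-5.2, -2.9, -8.7]},
    {"grip": 0, "xyz": [80, -86, -18], "rotation": [-10.4, -5.8, -17.4]},
    {"grip": 0, "xyz": [115, -120, -10], "rotation": [-15.6, -8.7, -26]},
    {"grip": 0, "xyz": [150, -150, 5], "rotation": [-19, -12, -35]},
    {"grip": 0, "xyz": [190, -185, 22], "rotation": [-20, -14.5, -45]}
  ]
}}

```text
time: 14.98
ee_pos: [0.5986, 0.016, 0.4225]
eef_rot: [0.822, 0.57, -0.007, -0.007]
ft_force: [0.1, 0.2, 0.3]
width: 0.0867
```

```bash
python3 - <<'E'
from h import *
s=st(); print(s['ee_pos'],s['joint_positions'].round(2))
goal([.61,.06,.42],Rdown(97.7))
E
```

```text
[0.59856261 0.01597027 0.42253806] [-0.59  0.3   0.68  1.17 -0.19  1.75  1.25]
xyz [45.3 -4.7  2.4] rot [ -1.2  -0.1 -28.2] ang 28.3
```

>>> {"method": "apply_moves", "body": {
  "increments": [
    {"grip": 0, "xyz": [20, -2, 0], "rotation": [-1.2, 0, -10]},
    {"grip": 0, "xyz": [40, -4, 2], "rotation": [-1.2, 0, -20]},
    {"grip": 0, "xyz": [45, -5, 2], "rotation": [-1.2, 0, -28.2]},
    {"grip": 0, "xyz": [45, -5, 2], "rotation": [-1.2, 0, -28.2]}
  ]
}}

```text
time: 15.48
ee_pos: [0.6092, 0.0615, 0.4193]
eef_rot: [0.658, 0.753, -0.0, -0.001]
ft_force: [0.1, -0.1, -0.0]
width: 0.0869
```

```bash
cat > gd.py <<'E'
from h import *
def brass(c,x,y,z0,z1,rad=.05):
    P=cloud(c);hsv=cv2.cvtColor(c['img'],cv2.COLOR_BGR2HSV)
    b=(cv2.inRange(hsv,(10,110,50),(34,255,255))>0)&(P[...,2]>z0)&(P[...,2]<z1)&(np.hypot(P[...,0]-x,P[...,1]-y)<rad)
    q=P[b]; r_=cv2.minAreaRect(q[:,:2].astype(np.float32)*1000) if len(q)>5 else None
    return q,r_
E
python3 - <<'E'
from gd import *
s=st(); print(s['ee_pos'],s['joint_vel'].round(3),s['joint_positions'].round(2))
for n in('wrist','scene','top'):
    c=cam(n,n+'11.png'); q,r_=brass(c,.55,.064,.24,.275); print(n,len(q),r_, np.percentile(q[:,2],[1,50,99]).round(4) if len(q) else '')
    P=cloud(c);m=(P[...,2]>.243)&(P[...,2]<.253)&(abs(P[...,0]-.55)<.06)&(abs(P[...,1]-.06)<.06);
    print('die',cv2.minAreaRect(P[m][:,:2].astype(np.float32)*1000))
E
```

```text
[0.60917513 0.06152278 0.41930713] [ 0.006 -0.007  0.026 -0.003  0.002  0.002 -0.077] [-0.6   0.31  0.59  1.16 -0.17  1.72  1.65]
wrist 1878 ((551.3562622070312, 61.14904022216797), (50.31269454956055, 42.180450439453125), 6.946282863616943) [0.2477 0.2565 0.2632]
die ((550.2156982421875, 63.94486618041992), (81.08243560791016, 48.09518814086914), 7.1691718101501465)
scene 172 ((550.97314453125, 64.85665893554688), (75.66924285888672, 44.71152877807617), 3.6614980697631836) [0.2421 0.2531 0.2613]
die ((550.1452026367188, 64.68026733398438), (80.16979217529297, 50.73845291137695), 8.52209186553955)
top 0 None 
die ((0.0, 0.0), (0.0, 0.0), 0.0)
```

View pics/wrist11.png

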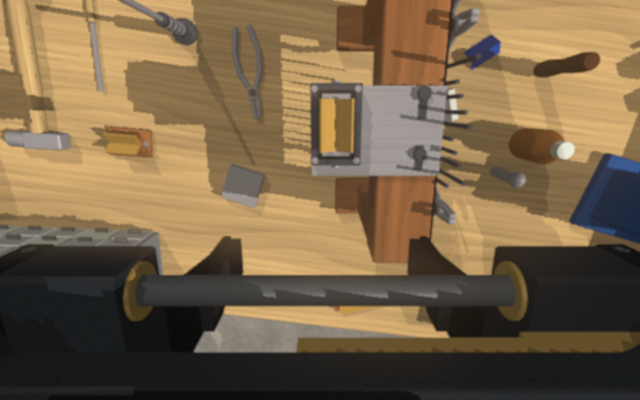

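```bash
python3 - <<'E'
from gd import *
c=load('wrist11')
q,r_=brass(c,.55,.064,.253,.275); print(r_,np.percentile(q[:,2],[1,50,90,99]).round(4))
q,r_=brass(c,.636,-.26,.026,.05); print('stack',len(q),r_,np.percentile(q[:,2],[1,50,99]).round(4))
q=cloud(c);m=(q[...,2]>.004)&(np.abs(q[...,0]-.636)<.045)&(abs(q[...,1]+.26)<.05);print('cradle',cv2.minAreaRect(q[m][:,:2].astype(np.float32)*1000))
cv2.imwrite('pics/w11c.png',cv2.resize(c['img'][70:190,80:370],None,fx=2.7,fy=2.7,interpolation=2))
goal([.55,.064,.300],Rdown(97.7));goal([.55,.064,.2675],Rdown(97.7))
E
```

```text
((550.3062133789062, 63.99578094482422), (47.24279022216797, 30.68797492980957), 7.4380717277526855) [0.2531 0.2589 0.2622 0.2634]
stack 544 ((634.5953979492188, -263.6298522949219), (32.328636169433594, 50.100486755371094), 2.6797194480895996) [0.0261 0.0324 0.0383]
cradle ((635.1671752929688, -262.9595642089844), (46.23757553100586, 70.73606872558594), 3.1900129318237305)
xyz [ 11.8 -58.3 120.1] rot [-0.  -0.1 -0.2] ang 0.2
xyz [ 11.7 -58.3 152.6] rot [-0.  -0.1 -0.2] ang 0.2
```

View pics/w11c.png

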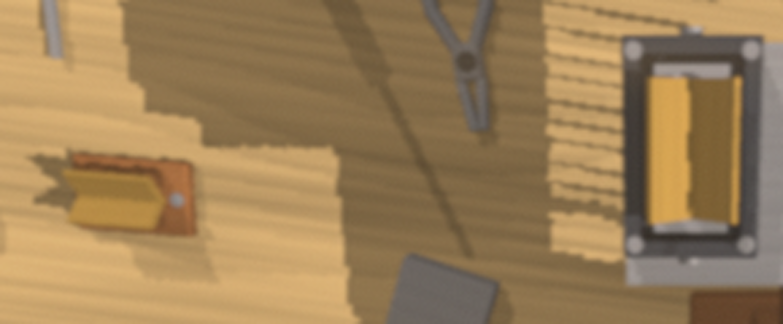

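>>> {"method": "apply_moves", "body": {
  "increments": [
    {"grip": 0, "xyz": [6, -30, 50], "rotation": [0, 0, 0]},
    {"grip": 0, "xyz": [11, -58, 100], "rotation": [0, 0, 0]},
    {"grip": 60, "xyz": [11.8, -58.5, 125], "rotation": [0, 0, 0]},
    {"grip": 100, "xyz": [11.8, -58.5, 125], "rotation": [0, 0, 0]},
    {"grip": 100, "xyz": [11.8, -58.5, 125], "rotation": [0, 0, 0]}
  ],
  "squeeze": 40
}}

```text
time: 16.25
ee_pos: [0.5506, 0.0638, 0.2966]
eef_rot: [0.66, 0.751, 0.001, 0.0]
ft_force: [-0.4, -0.3, 0.7]
width: 0.0647
```

```bash
python3 - <<'E'
from gd import *
s=st(); print(s['ee_pos'],s['width'])
c=cam('wrist','w12.png')
goal([.5503,.064,.266],Rdown(97.6))
E
```

```text
[0.55055461 0.06376341 0.29657065] 0.0647069420859274
xyz [ 0.2 -0.5 30.7] rot [ 0.1 -0.1 -0.2] ang 0.2
```

View pics/w12.png

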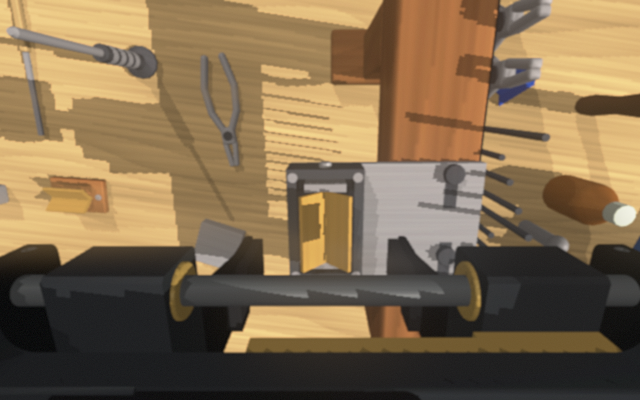

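>>> {"method": "apply_moves", "body": {
  "increments": [
    {"grip": 100, "xyz": [0.2, -0.4, 18], "rotation": [0, 0, 0]},
    {"grip": 100, "xyz": [0.2, -0.4, 30.5], "rotation": [0, 0, 0]},
    {"grip": 100, "xyz": [0.2, -0.4, 30.5], "rotation": [0, 0, 0]},
    {"grip": 140, "xyz": [0.2, -0.4, 30.5], "rotation": [0, 0, 0]}
  ],
  "squeeze": 40
}}

```text
time: 16.8
ee_pos: [0.5504, 0.0639, 0.2663]
eef_rot: [0.66, 0.751, 0.001, 0.0]
ft_force: [0.2, 0.3, 0.9]
width: 0.0485
```

```bash
python3 - <<'E'
from gd import *
s=st(); print(s['ee_pos'],s['width'],s['ft_force'],R.from_quat(s['eef_rot']).as_matrix().round(3).tolist())
goal([.5503,.064,.266],Rdown(97.6))
E
```

```text
[0.55043227 0.06393724 0.26632577] 0.048458114239268414 [0.15657972 0.33020862 0.88255212] [[-0.129, 0.992, 0.002], [0.992, 0.129, 0.001], [0.001, 0.002, -1.0]]
xyz [ 0.1 -0.1  0.3] rot [ 0.1 -0.  -0.2] ang 0.2
```

>>> {"method": "apply_moves", "body": {
  "increments": [
    {"grip": 190, "xyz": [0, 0, 0.3], "rotation": [0, 0, 0]},
    {"grip": 255, "xyz": [0, 0, 0.3], "rotation": [0, 0, 0]},
    {"grip": 255, "xyz": [0, 0, 0.3], "rotation": [0, 0, 0]},
    {"grip": 255, "xyz": [0, 0, 0.3], "rotation": [0, 0, 0]}
  ],
  "squeeze": 40
}}

```text
time: 17.3
ee_pos: [0.5506, 0.064, 0.2662]
eef_rot: [0.66, 0.751, 0.001, 0.0]
ft_force: [0.1, 0.1, 1.8]
width: 0.0277
```

```bash
python3 - <<'E'
from gd import *
s=st(); print(s['time'],s['ee_pos'],s['width'],s['ft_force'],s['torque'])
E
```

```text
17.3 [0.55057186 0.06401552 0.26623654] 0.027735758049185398 [0.0672033  0.09506593 1.79804214] [ 0.13847847 -0.0276006  -0.00207835]
```

```bash
python3 - <<'E'
from gd import *
s=st(); print(s['time'],s['ee_pos'],s['width'],s['ft_force'])
for n in('wrist','scene'):
    c=cam(n,n+'13.png'); q,r_=brass(c,.55,.064,.24,.275); print(n,len(q),r_, np.percentile(q[:,2],[1,50,99]).round(4) if len(q) else '')
    if n=='scene': cv2.imwrite('pics/s13c.png',cv2.resize(c['img'][140:250,280:430],None,fx=5,fy=5,interpolation=2))
    else: cv2.imwrite('pics/w13c.png',cv2.resize(c['img'][140:360,220:430],None,fx=3,fy=2.7,interpolation=2))
s=st(); print(s['time'],s['ee_pos'],s['width'],s['ft_force'])
E
```

```text
17.3 [0.55057186 0.06401552 0.26623654] 0.027735758049185398 [0.0672033  0.09506593 1.79804214]
wrist 3997 ((542.0879516601562, 55.92390823364258), (51.521488189697266, 43.17594528198242), 78.04756927490234) [0.2482 0.2563 0.2645]
scene 141 ((553.2691040039062, 63.6916618347168), (41.8836669921875, 76.60195922851562), 86.72461700439453) [0.244  0.2551 0.2735]
17.4 [0.55055144 0.06402351 0.26622358] 0.028043612100023943 [0.88398438 0.94048712 1.25178346]
```

View pics/s13c.png

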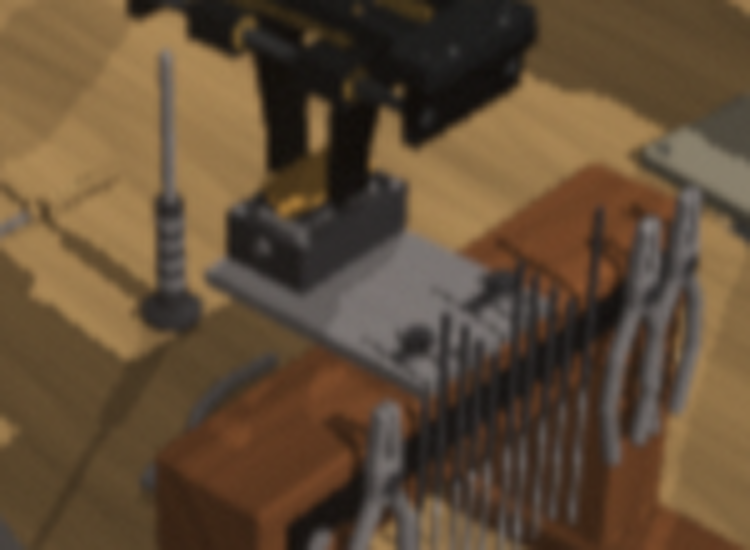

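View pics/w13c.png

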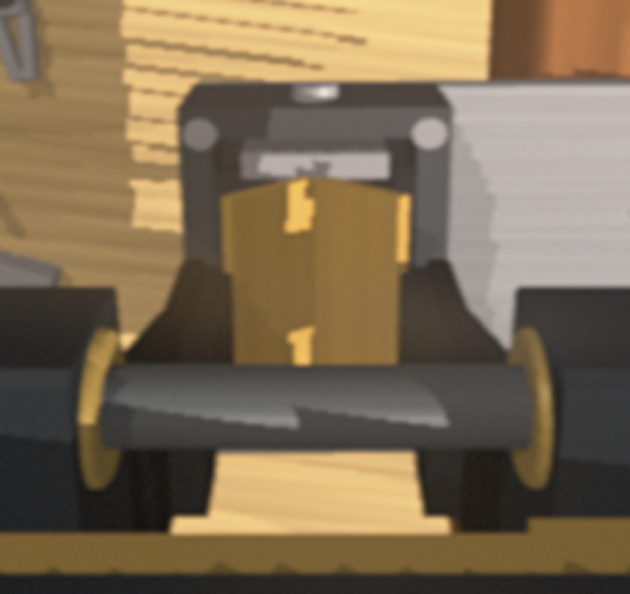

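>>> {"method": "apply_moves", "body": {
  "increments": [
    {"grip": 255, "xyz": [0, 0, -1], "rotation": [0, 0, 0]},
    {"grip": 255, "xyz": [0, 0, -2], "rotation": [0, 0, 0]}
  ],
  "squeeze": 55
}}

```text
time: 17.65
ee_pos: [0.5502, 0.0639, 0.2674]
eef_rot: [0.66, 0.751, 0.001, 0.0]
ft_force: [1.4, 0.1, -7.2]
width: 0.0273
```

```bash
python3 - <<'E'
from gd import *
s=st(); print(s['time'],s['ee_pos'],s['width'],s['ft_force'])
c=cam('wrist','w14.png');cv2.imwrite('pics/w14c.png',cv2.resize(c['img'][140:360,220:430],None,fx=3,fy=2.7,interpolation=2))
E
```

```text
17.65 [0.55020707 0.06391966 0.26741269] 0.027331044386980422 [ 1.36723295  0.07188055 -7.19165566]
```

View pics/w14c.png

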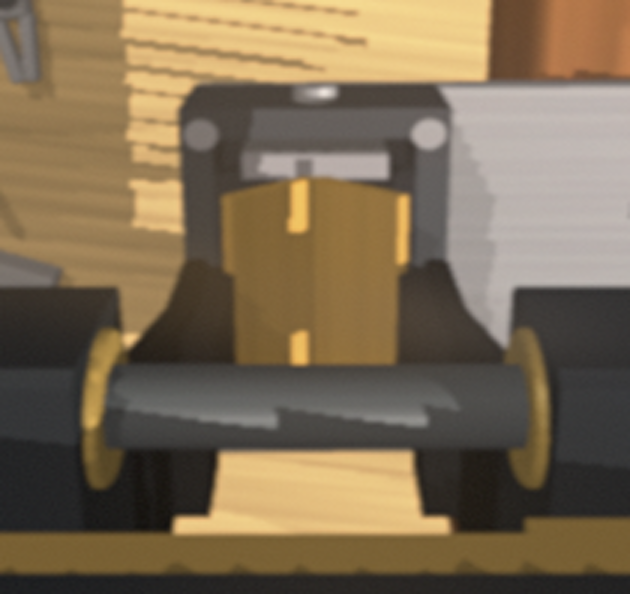

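>>> {"method": "apply_moves", "body": {
  "increments": [
    {"grip": 255, "xyz": [0, 0, -2], "rotation": [0, 0, 0]},
    {"grip": 255, "xyz": [0, 0, -4], "rotation": [0, 0, 0]},
    {"grip": 255, "xyz": [0, 0, -6], "rotation": [0, 0, 0]}
  ]
}}

```text
time: 18.08
ee_pos: [0.5504, 0.0639, 0.2742]
eef_rot: [0.66, 0.751, 0.001, 0.0]
ft_force: [0.4, 0.6, -0.8]
width: 0.0279
```

```bash
python3 - <<'E'
from gd import *
s=st(); print(s['time'],s['ee_pos'],s['width'],s['ft_force'])
c=cam('wrist','w15.png');cv2.imwrite('pics/w15c.png',cv2.resize(c['img'][140:360,220:430],None,fx=3,fy=2.7,interpolation=2))
E
```

```text
18.075 [0.5503898  0.06391591 0.27424401] 0.027911842596013023 [ 0.43249092  0.59848601 -0.79580709]
```

View pics/w15c.png

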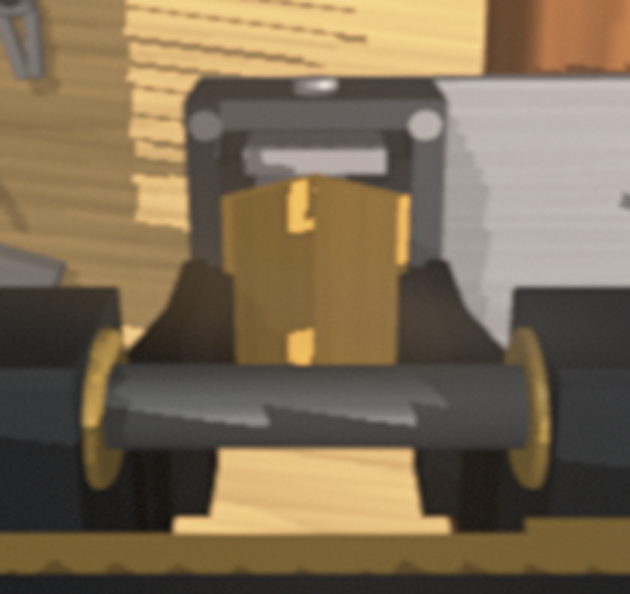

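```bash
python3 - <<'E'
from sim import *
s=st();q=s['joint_positions']
for p,Rg in (([.55,.064,.36],Rdown(97.6)),([.60,-.14,.34],Rdown(50)),([.636,-.335,.24],Rdown(3)),([.636,-.261,.1],Rdown(3)),([.636,-.261,.046],Rdown(3))):
    goal(p,Rg); q,*e=path(q,np.array(p),Rg); print(q.round(2),np.round(e,3))
E
```

```text
xyz [  0.2  -0.3 -85.6] rot [ 0.1 -0.  -0.2] ang 0.2
[-0.71  0.13  0.57  1.46 -0.07  1.57  1.56] [0.001 0.   ]
xyz [-208.6   22.9  -65.7] rot [ 0.1 -0.1 47.4] ang 47.4
[-0.43  0.34  0.78  1.31 -0.24  1.58  1.19] [0.004 0.   ]
xyz [-406.7   33.1   34.2] rot [ 0.1 -0.1 94.4] ang 94.4
[-0.07  0.7   0.87  1.12 -0.51  1.53  0.74] [0.006 0.   ]
xyz [-333.4   42.4  174.2] rot [ 0.1 -0.1 94.4] ang 94.4
[-0.24  0.71  0.84  1.43 -0.54  1.23  0.71] [0.002 0.   ]
xyz [-333.5   42.2  228.2] rot [ 0.1 -0.1 94.4] ang 94.4
[-0.22  0.76  0.8   1.47 -0.58  1.15  0.73] [0. 0.]
```

>>> {"method": "apply_moves", "body": {
  "increments": [
    {"grip": 255, "xyz": [0, 0, -30], "rotation": [0, 0, 0]},
    {"grip": 255, "xyz": [0, 0, -70], "rotation": [0, 0, 5]},
    {"grip": 255, "xyz": [-40, 4, -88], "rotation": [0, 0, 14]},
    {"grip": 255, "xyz": [-85, 9, -85], "rotation": [0, 0, 24]},
    {"grip": 255, "xyz": [-130, 14, -80], "rotation": [0, 0, 34]}
  ]
}}

```text
time: 18.75
ee_pos: [0.5814, -0.0645, 0.355]
eef_rot: [0.852, 0.524, 0.002, 0.0]
ft_force: [0.7, 0.2, -1.4]
width: 0.0278
```

```bash
python3 - <<'E'
from h import *
s=st(); print(s['ee_pos'],s['width'],s['joint_positions'].round(2))
goal([.636,-.335,.24],Rdown(3))
E
```

```text
[ 0.58135536 -0.06447394  0.35497292] 0.027770977771475597 [-0.55  0.23  0.72  1.39 -0.16  1.57  1.26]
xyz [-217.   170.7  114.8] rot [ 0.  -0.2 60.1] ang 60.1
```

>>> {"method": "apply_moves", "body": {
  "increments": [
    {"grip": 255, "xyz": [-36, 28, 10], "rotation": [0, 0, 10]},
    {"grip": 255, "xyz": [-72, 57, 30], "rotation": [0, 0, 20]},
    {"grip": 255, "xyz": [-108, 85, 50], "rotation": [0, 0, 30]},
    {"grip": 255, "xyz": [-144, 113, 72], "rotation": [0, 0, 40]},
    {"grip": 255, "xyz": [-180, 142, 94], "rotation": [0, 0, 50]}
  ]
}}

```text
time: 19.38
ee_pos: [0.6276, -0.2901, 0.2603]
eef_rot: [0.994, 0.112, 0.002, -0.001]
ft_force: [0.5, 1.2, -0.2]
width: 0.0275
```

```bash
python3 - <<'E'
from h import *
s=st(); print(s['ee_pos'],s['width'],s['joint_positions'].round(2))
goal([.636,-.335,.24],Rdown(3))
E
```

```text
[ 0.62755118 -0.29010592  0.26029195] 0.027541859011230203 [-0.18  0.59  0.88  1.25 -0.45  1.49  0.87]
xyz [-1.9 45.7 20.3] rot [-0.1 -0.2  9.9] ang 9.9
```

>>> {"method": "apply_moves", "body": {
  "increments": [
    {"grip": 255, "xyz": [-2, 40, 20], "rotation": [0, 0, 9.9]},
    {"grip": 255, "xyz": [-2, 46, 20], "rotation": [0, 0, 9.9]},
    {"grip": 255, "xyz": [-2, 46, 20], "rotation": [0, 0, 9.9]},
    {"grip": 255, "xyz": [-2, 46, 20], "rotation": [0, 0, 9.9]}
  ]
}}

```text
time: 19.88
ee_pos: [0.6367, -0.334, 0.2413]
eef_rot: [1.0, 0.027, 0.003, -0.001]
ft_force: [0.9, -0.6, -0.1]
width: 0.0275
```

```bash
python3 - <<'E'
from gd import *
s=st(); print(s['ee_pos'],s['width'],s['joint_vel'].round(3)); Rt=R.from_quat(s['eef_rot'])
for n in('wrist','scene','top'):
    c=cam(n,n+'16.png'); q,r_=brass(c,.636,-.261,.026,.05); print(n,'stack',len(q),r_,np.percentile(q[:,2],[1,50,99]).round(4) if len(q) else '')
    P=cloud(c);m=(P[...,2]>.004)&(P[...,2]<.016)&(np.abs(P[...,0]-.636)<.04)&(abs(P[...,1]+.26)<.045);print('cradle',cv2.minAreaRect(P[m][:,:2].astype(np.float32)*1000))
    # held guard in tool frame
    hsv=cv2.cvtColor(c['img'],cv2.COLOR_BGR2HSV)
    b=(cv2.inRange(hsv,(10,110,40),(34,255,255))>0)
    T=Rt.inv().apply((P.reshape(-1,3)-s['ee_pos'])).reshape(P.shape)*1000
    b&=(abs(T[...,0])<22)&(abs(T[...,1])<32)&(T[...,2]>-5)&(T[...,2]<30)
    t=T[b]; print('held',len(t),t.min(0).round(1) if len(t) else '',t.max(0).round(1) if len(t) else '')
E
```

```text
[ 0.63670158 -0.3339861   0.24128326] 0.02750903511474605 [-0.006 -0.005  0.     0.002 -0.    -0.001 -0.005]
wrist stack 1183 ((634.75537109375, -263.0464782714844), (30.534048080444336, 47.85333251953125), 3.0466978549957275) [0.0261 0.0324 0.0379]
cradle ((634.5953369140625, -263.1424255371094), (46.029212951660156, 68.70817565917969), 3.1432836055755615)
held 4116 [-22.  -25.4  -4.9] [22.  16.  18.9]
scene stack 81 ((636.2147216796875, -260.35968017578125), (51.077659606933594, 33.357112884521484), 89.96025085449219) [0.0263 0.0302 0.0357]
cradle ((636.2611083984375, -259.3739013671875), (47.250938415527344, 77.08148956298828), 5.222021579742432)
held 89 [-20.7 -24.3   0.8] [14.6 24.1 23.4]
top stack 49 ((644.71826171875, -243.3237762451172), (18.744342803955078, 37.74334716796875), 47.2965202331543) [0.0261 0.0319 0.04  ]
cradle ((640.2517700195312, -242.8303985595703), (47.87654113769531, 72.36659240722656), 85.08867645263672)
held 0
```

View pics/wrist16.png

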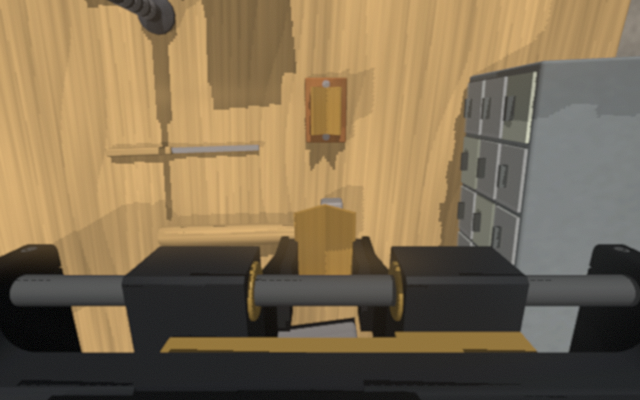

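View pics/scene16.png

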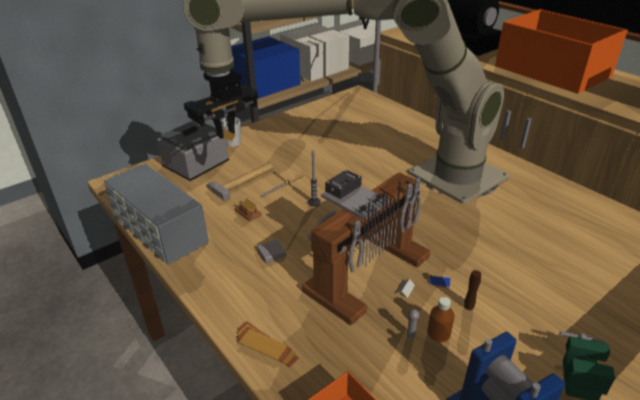

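```bash
python3 - <<'E'
from gd import *
goal([.6355,-.262,.12],Rdown(3.1)); goal([.6355,-.262,.085],Rdown(3.1))
E
```

```text
xyz [  2.3 -72.  121.2] rot [-0.1 -0.3 -0. ] ang 0.3
xyz [  2.1 -71.9 156.2] rot [-0.1 -0.3 -0. ] ang 0.3
```

>>> {"method": "apply_moves", "body": {
  "increments": [
    {"grip": 255, "xyz": [1, -36, 40], "rotation": [0, 0, 0]},
    {"grip": 255, "xyz": [2, -72, 85], "rotation": [0, 0, 0]},
    {"grip": 255, "xyz": [2.2, -72, 130], "rotation": [0, -0.3, 0]},
    {"grip": 255, "xyz": [2.2, -72, 156], "rotation": [0, -0.3, 0]},
    {"grip": 255, "xyz": [2.2, -72, 156], "rotation": [0, -0.3, 0]}
  ]
}}

```text
time: 20.65
ee_pos: [0.6349, -0.2605, 0.0837]
eef_rot: [1.0, 0.028, -0.001, -0.002]
ft_force: [1.1, 0.4, -0.1]
width: 0.0275
```

```bash
python3 - <<'E'
from gd import *
s=st(); print(s['time'],s['ee_pos'],s['width'],abs(s['joint_vel']).max(),s['ft_force'])
c=cam('scene','scene17.png'); cv2.imwrite('pics/s17c.png',cv2.resize(c['img'][160:230,205:295],None,fx=8,fy=8,interpolation=2))
c=cam('wrist','wrist17.png'); cv2.imwrite('pics/w17c.png',cv2.resize(c['img'][160:360,220:430],None,fx=3,fy=3,interpolation=2))
c=cam('top','top17.png'); cv2.imwrite('pics/t17c.png',cv2.resize(c['img'][150:230,360:450],None,fx=7,fy=7,interpolation=2))
E
```

```text
20.65 [ 0.6348728  -0.26049255  0.08372851] 0.027510082218918055 0.046875346813498094 [ 1.05646647  0.3881456  -0.07287762]
```

View pics/s17c.png

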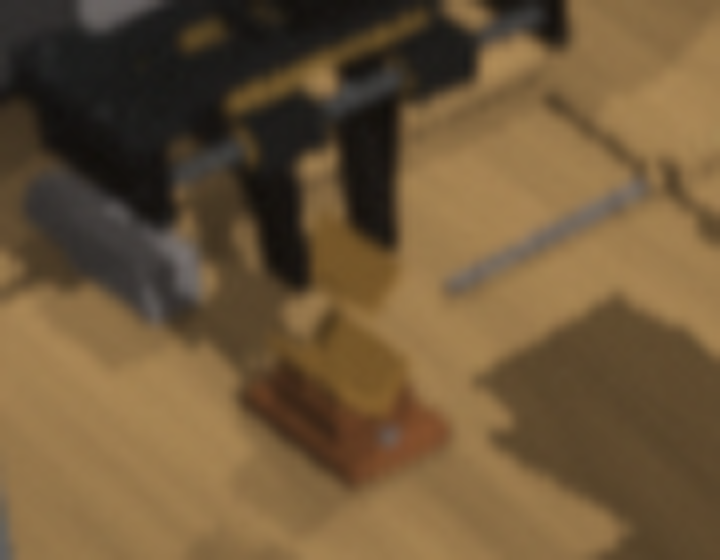

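View pics/w17c.png

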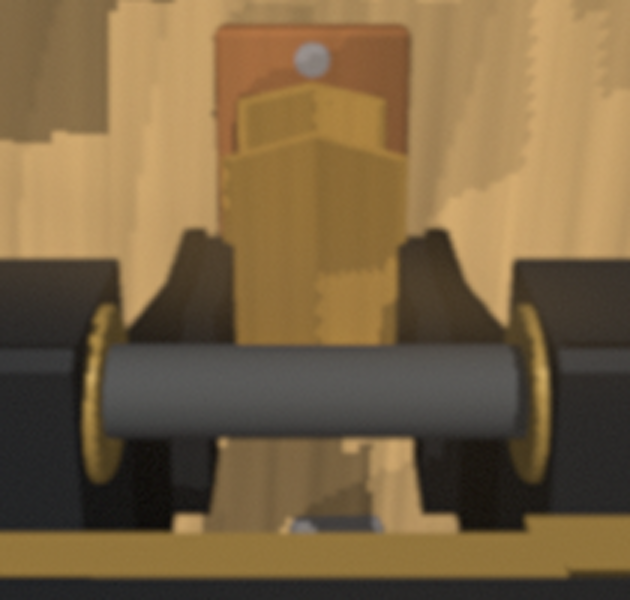

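```bash
python3 - <<'E'
from gd import *
c=load('wrist17'); s=st(); tcp=s['ee_pos']; g=c['img'].astype(float).mean(2)
for u in(322,324,326,328): print(u,g[180:212,u].round().astype(int).tolist())
zb=.023; zh=tcp[2]-.0205+.0035
def e(u,v,z): return (plane(c,u,v,z)*1000).round(1)
print('b apex',e(325,187.7,zb),'held apex',e(326,204.3,zh))
for z,pts in((.0368,[(299,193.3),(347.7,192.3)]),(zh+.0138,[(297.7,213.3),(355,211.7)])):
    a,b=[e(u,v,z) for u,v in pts]; print(a,b,(a+b)/2, np.degrees(np.arctan2(b[1]-a[1],b[0]-a[0])))
P=cloud(c); T=P*1000
for v in range(183,218,2): print(v,T[v,325].round(1), T[v,305].round(1), T[v,345].round(1))
E
```

```text
322 [134, 130, 129, 128, 124, 113, 103, 106, 116, 117, 112, 107, 105, 105, 106, 107, 105, 106, 106, 107, 106, 105, 106, 108, 113, 117, 113, 107, 106, 106, 107, 106]
324 [127, 128, 127, 129, 124, 117, 106, 107, 114, 116, 110, 112, 111, 109, 105, 105, 104, 106, 111, 112, 110, 105, 103, 110, 115, 114, 107, 103, 102, 103, 102, 104]
326 [127, 128, 128, 128, 121, 109, 99, 102, 111, 116, 118, 118, 119, 118, 117, 117, 116, 117, 118, 118, 118, 118, 116, 117, 116, 112, 104, 97, 98, 97, 98, 99]
328 [125, 124, 121, 115, 105, 97, 94, 99, 106, 115, 119, 120, 121, 120, 118, 120, 121, 121, 121, 121, 120, 120, 121, 121, 119, 114, 108, 101, 99, 97, 98, 99]
b apex [ 634.5 -237.7   23. ] held apex [ 634.9 -235.4   70.1]
[ 618.3 -238.9   36.8] [ 648.6 -236.6   36.8] [ 633.45 -237.75   36.8 ] 4.340860064691262
[ 621.1 -236.7   83.9] [ 648.9 -234.4   83.9] [ 635.   -235.55   83.9 ] 4.729526910885566
183 [ 634.4 -237.3   10.4] [ 620.4 -238.5    8.7] [ 648.4 -236.5   10.7]
185 [ 634.5 -238.5   11.3] [ 620.6 -239.5   10.2] [ 648.5 -238.    10.4]
187 [ 634.6 -240.3   10.1] [ 620.6 -241.    10.2] [ 648.5 -239.3
[... 403 characters left out ...]
622.  -243.3   33.4] [ 647.1 -240.8   37.4]
201 [ 634.9 -246.6   23.8] [ 622.1 -244.1   35.1] [ 647.2 -242.2   37.1]
203 [ 635.  -248.    23.6] [ 622.2 -245.7   34.2] [ 647.3 -243.5   37.2]
205 [ 634.4 -236.4   68.1] [ 622.2 -246.9   34.7] [ 647.5 -244.9   36.7]
207 [ 634.4 -237.1   69.6] [ 622.2 -248.6   33.4] [ 647.5 -246.1   37.2]
209 [ 634.5 -238.5   68.4] [ 624.1 -237.2   74.6] [ 647.6 -247.4   37.1]
211 [ 634.6 -239.7   68.2] [ 624.3 -237.2   77.9] [ 644.4 -235.9   78.7]
213 [ 634.6 -240.8   68.4] [ 624.4 -238.1   78.4] [ 644.5 -237.    78.6]
215 [ 634.7 -242.    68. ] [ 624.4 -239.7   77. ] [ 644.5 -237.8   79.3]
217 [ 634.7 -243.    68.6] [ 624.4 -241.    76.1] [ 644.6 -239.1   78.7]
```

```bash
python3 - <<'E'
from gd import *
s=st(); print(s['time'],s['ee_pos'],s['ft_force'],abs(s['joint_vel']).max())
goal([.6348,-.2629,.050],Rdown(3.2))
E
```

```text
20.8 [ 0.63635105 -0.26224798  0.08706666] [-0.6578954  -0.39531063 -0.21271269] 0.004329041248443148
xyz [-1.7  0.6 37.1] rot [-0.  -0.1 -0.1] ang 0.2
```

```bash
python3 - <<'E'
from gd import *
s=st(); print(s['ee_pos'])
c=cam('wrist','wrist18.png');P=cloud(c)*1000
def far(col,zlo,zhi):
    z=P[:,col,2]; k=np.where((z>zlo)&(z<zhi)&(np.arange(400)<235))[0]; 
    return k.min() if len(k) else None
for u in range(322,331,2):
    for lo,hi in((21,27),(60,80)):
        k=far(u,lo,hi); print(u,k,P[k,u].round(1),P[k+1,u].round(1),P[k+2,u].round(1))
for v in (200,225):
    r_=P[v]; m=(r_[:,2]>(26 if v==200 else 70))&(abs(r_[:,0]-635)<20); print(v,r_[m][[0,-1]].round(1))
s=st(); print(s['ee_pos'],s['ft_force'])
cv2.imwrite('pics/w18c.png',cv2.resize(c['img'][170:250,280:370],None,fx=7,fy=7,interpolation=2))
E
```

```text
[ 0.63635105 -0.26224798  0.08706666]
322 188 [ 633.4 -239.    24.1] [ 633.4 -239.6   24.3] [ 633.5 -240.6   23. ]
322 204 [ 633.6 -237.8   66.4] [ 633.6 -237.3   69.7] [ 633.6 -237.6   70.6]
324 187 [ 634.7 -238.7   22.5] [ 634.8 -239.3   22.6] [ 634.8 -239.7   23.8]
324 204 [ 634.7 -237.4   67.4] [ 634.6 -237.2   69.9] [ 634.7 -238.1   68.7]
326 187 [ 636.  -238.6   22.6] [ 636.1 -238.9   24.1] [ 636.  -238.8   27.3]
326 204 [ 635.7 -237.3   67.5] [ 635.7 -237.2   69.7] [ 635.7 -237.4   70.9]
328 187 [ 637.4 -238.8   21.3] [ 637.4 -238.6   25. ] [ 637.4 -239.    26.2]
328 205 [ 636.8 -237.4   69.1] [ 636.8 -237.7   69.9] [ 636.7 -237.3   72.9]
330 187 [ 638.8 -238.8   21. ] [ 638.7 -238.4   25.3] [ 638.7 -238.8   26.7]
330 206 [ 637.8 -237.3   71. ] [ 637.8 -237.1   73.4] [ 637.8 -237.9   72.7]
200 [[ 618.5 -244.8   35.8]
 [ 649.  -243.4   34.9]]
225 [[ 620.  -244.9   82.1]
 [ 650.1 -243.3   82. ]]
[ 0.63643695 -0.26232228  0.08715229] [-0.25648995 -0.38883194 -0.37856133]
```

View pics/w18c.png

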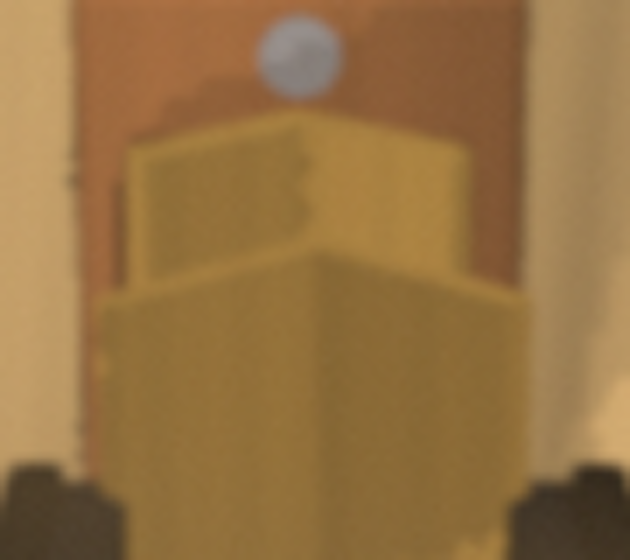

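```bash
python3 - <<'E'
from gd import *
goal([.6353,-.2637,.054],Rdown(3.2))
E
```

```text
xyz [-1.3  1.3 33.1] rot [-0.  -0.1 -0.1] ang 0.2
```

>>> {"method": "apply_moves", "body": {
  "increments": [
    {"grip": 255, "xyz": [-1.3, 1.3, 12], "rotation": [0, -0.1, 0]},
    {"grip": 255, "xyz": [-1.3, 1.3, 24], "rotation": [0, -0.1, 0]},
    {"grip": 255, "xyz": [-1.3, 1.3, 33], "rotation": [0, -0.1, 0]},
    {"grip": 255, "xyz": [-1.3, 1.3, 33], "rotation": [0, -0.1, 0]},
    {"grip": 255, "xyz": [-1.3, 1.3, 33], "rotation": [0, -0.1, 0]}
  ]
}}

```text
time: 21.48
ee_pos: [0.6353, -0.2638, 0.0543]
eef_rot: [1.0, 0.027, 0.0, -0.0]
ft_force: [0.3, -0.5, -0.5]
width: 0.0273
```

```bash
python3 - <<'E'
from gd import *
c=cam('wrist','wrist19.png');P=cloud(c)*1000
s=st(); print(s['time'],s['ee_pos'],s['ft_force'],abs(s['joint_vel']).max(),s['width'])
cv2.imwrite('pics/w19c.png',cv2.resize(c['img'][170:250,280:370],None,fx=7,fy=7,interpolation=2))
goal([.6353,-.2637,.0485],Rdown(3.2))
E
```

```text
21.525 [ 0.63543483 -0.26386671  0.05443939] [-0.6700661   0.0213641   0.13123649] 0.003399983654826317 0.02748777933728458
xyz [-0.1 -0.2  5.9] rot [-0.  -0.1 -0.1] ang 0.1
```

View pics/w19c.png

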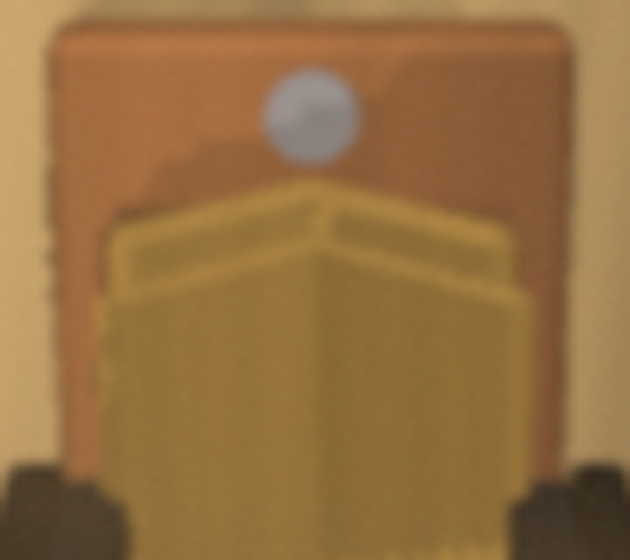

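```bash
python3 - <<'E'
from gd import *
c=load('wrist19')
print(plane(c,325.4,205.2,.0367),plane(c,325,195.8,.0233))
E
```

```text
[ 0.63436293 -0.23898515  0.0367    ] [ 0.63408083 -0.23737253  0.0233    ]
```

```bash
python3 - <<'E'
from gd import *
c=load('wrist19');P=cloud(c)*1000
for u in (312,318,325,332,338):
    print(u,[ (v,P[v,u,1:].round(1).tolist()) for v in range(192,212)])
E
```

```text
312 [(192, [-238.8, 10.4]), (193, [-239.1, 11.6]), (194, [-240.0, 10.6]), (195, [-240.6, 10.8]), (196, [-241.5, 9.8]), (197, [-242.2, 9.5]), (198, [-242.8, 9.8]), (199, [-239.3, 24.6]), (200, [-239.3, 26.8]), (201, [-239.2, 29.0]), (202, [-239.7, 29.5]), (203, [-240.3, 29.3]), (204, [-240.7, 29.8]), (205, [-241.3, 29.8]), (206, [-241.6, 30.7]), (207, [-239.3, 40.3]), (208, [-239.3, 42.0]), (209, [-239.9, 42.0]), (210, [-239.9, 43.6]), (211, [-240.9, 42.2])]
318 [(192, [-238.4, 11.1]), (193, [-239.3, 10.1]), (194, [-239.7, 11.2]), (195, [-240.6, 10.1]), (196, [-241.2, 10.2]), (197, [-239.0, 20.5]), (198, [-239.3, 21.7]), (199, [-239.2, 24.2]), (200, [-239.0, 27.1]), (201, [-239.8, 26.4]), (202, [-240.1, 27.5]), (203, [-241.0, 26.3]), (204, [-241.5, 26.4]), (205, [-242.0, 26.8]), (206, [-239.2, 38.2]), (207, [-239.3, 39.5]), (208, [-239.8, 39.7]), (209, [-240.3, 39.9]), (210, [-241.0, 39.6]), (211, [-241.6, 39.4])]
325 [(192, [-238.2, 11.2]), (193, [-239.4, 9.0]), (194, [-239.4, 11.3]), (195, [-240.4, 9.8]), (196, [-238.9, 17.9]), (197, [-238.9, 20.3]), (198, [-239.0, 22.1]), (199, [-2
[... 514 characters left out ...]
 29.0]), (202, [-239.5, 27.9]), (203, [-240.0, 28.1]), (204, [-240.8, 27.4]), (205, [-241.6, 26.8]), (206, [-238.5, 39.2]), (207, [-238.9, 39.6]), (208, [-239.0, 41.1]), (209, [-239.5, 41.3]), (210, [-240.4, 40.2]), (211, [-240.7, 40.9])]
338 [(192, [-238.1, 10.0]), (193, [-239.0, 8.9]), (194, [-239.4, 9.8]), (195, [-239.8, 10.5]), (196, [-240.4, 10.7]), (197, [-241.3, 9.8]), (198, [-241.7, 10.4]), (199, [-238.4, 24.9]), (200, [-238.4, 27.2]), (201, [-238.6, 28.5]), (202, [-238.6, 30.5]), (203, [-239.3, 30.2]), (204, [-239.7, 30.7]), (205, [-240.4, 30.3]), (206, [-240.7, 31.3]), (207, [-241.1, 31.8]), (208, [-238.7, 41.6]), (209, [-238.3, 44.6]), (210, [-239.2, 43.5]), (211, [-239.7, 43.8])]
```

>>> {"method": "apply_moves", "body": {
  "increments": [
    {"grip": 255, "xyz": [-0.1, -0.1, 4], "rotation": [0, 0, 0]},
    {"grip": 255, "xyz": [-0.1, -0.1, 7.6], "rotation": [0, 0, 0]},
    {"grip": 255, "xyz": [-0.1, -0.1, 7.6], "rotation": [0, 0, 0]}
  ]
}}

```text
time: 21.9
ee_pos: [0.6352, -0.2636, 0.0464]
eef_rot: [1.0, 0.027, 0.0, -0.0]
ft_force: [-0.8, 0.4, -0.5]
width: 0.0275
```

```bash
python3 - <<'E'
from gd import *
s=st(); print(s['time'],s['ee_pos'],s['ft_force'],abs(s['joint_vel']).max(),s['width'])
E
```

```text
21.9 [ 0.63518107 -0.26357042  0.04643917] [-0.82636758  0.41991552 -0.49047755] 0.005115648799043104 0.027485441985851143
```

>>> {"method": "apply_moves", "body": {
  "increments": [
    {"grip": 255, "xyz": [0, 0, 0.9], "rotation": [0, 0, 0]},
    {"grip": 255, "xyz": [0, 0, 0.9], "rotation": [0, 0, 0]}
  ]
}}

```text
time: 22.15
ee_pos: [0.6351, -0.2636, 0.0455]
eef_rot: [1.0, 0.027, 0.0, -0.0]
ft_force: [-0.2, 0.4, -0.7]
width: 0.0274
```

```bash
python3 - <<'E'
from gd import *
s=st(); print(s['time'],s['ee_pos'],s['ft_force'],abs(s['joint_vel']).max(),s['width'])
c=cam('wrist','wrist20.png');cv2.imwrite('pics/w20c.png',cv2.resize(c['img'][170:250,280:370],None,fx=7,fy=7,interpolation=2))
P=cloud(c)*1000
for u in (318,325,332): print(u,[ (v,P[v,u,1:].round(1).tolist()) for v in range(196,210)])
E
```

```text
22.15 [ 0.63514367 -0.26357211  0.04550723] [-0.17737126  0.4241187  -0.66186207] 0.001157657388452555 0.02739450715458614
318 [(196, [-238.8, 9.6]), (197, [-239.3, 9.8]), (198, [-239.8, 10.5]), (199, [-240.2, 11.1]), (200, [-240.9, 10.9]), (201, [-241.5, 10.6]), (202, [-239.1, 21.4]), (203, [-239.2, 22.8]), (204, [-239.1, 25.3]), (205, [-239.3, 26.6]), (206, [-238.8, 30.0]), (207, [-239.0, 31.3]), (208, [-239.7, 30.6]), (209, [-239.9, 31.9])]
325 [(196, [-238.1, 11.3]), (197, [-239.0, 10.3]), (198, [-239.7, 9.8]), (199, [-240.0, 11.0]), (200, [-238.9, 17.0]), (201, [-238.4, 20.9]), (202, [-238.9, 21.4]), (203, [-239.0, 23.0]), (204, [-238.8, 25.7]), (205, [-239.1, 26.5]), (206, [-238.6, 30.1]), (207, [-239.2, 29.9]), (208, [-240.2, 28.3]), (209, [-240.7, 28.6])]
332 [(196, [-238.3, 9.7]), (197, [-238.7, 10.7]), (198, [-239.6, 9.4]), (199, [-240.1, 9.7]), (200, [-240.7, 10.0]), (201, [-241.0, 10.9]), (202, [-238.4, 22.5]), (203, [-239.0, 22.0]), (204, [-238.9, 24.7]), (205, [-238.5, 27.8]), (206, [-238.5, 29.7]), (207, [-238.6, 31.3]), (208, [-238.7, 32.5]), (209, [-239.7, 31.2])]
```

View pics/w20c.png

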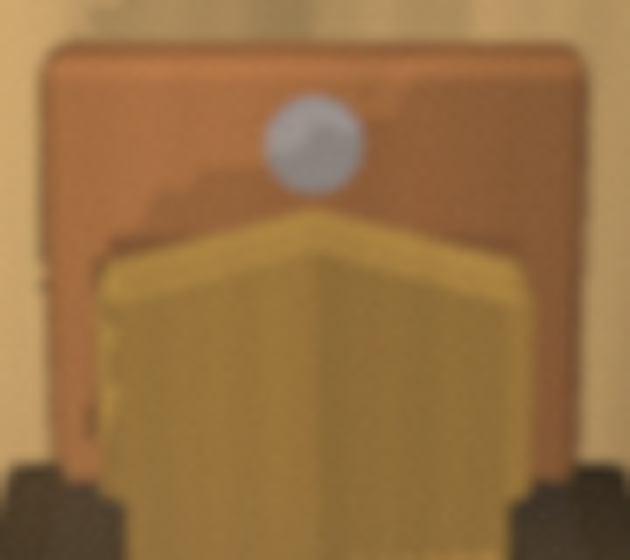

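Nearly seated (valley ≈ 28.5 mm, no contact force yet). Down in 0.7 mm steps.

>>> {"method": "apply_moves", "body": {
  "increments": [
    {"grip": 255, "xyz": [0, 0, 0.8], "rotation": [0, 0, 0]},
    {"grip": 255, "xyz": [0, 0, 0.8], "rotation": [0, 0, 0]}
  ]
}}

```text
time: 22.45
ee_pos: [0.6352, -0.2637, 0.0451]
eef_rot: [1.0, 0.027, 0.0, -0.0]
ft_force: [-1.1, 0.1, 2.4]
width: 0.0276
```

```bash
python3 - <<'E'
from gd import *
s=st(); print(s['time'],s['ee_pos'],s['ft_force'],abs(s['joint_vel']).max(),s['width'])
E
```

```text
22.45 [ 0.63524043 -0.26371161  0.04508421] [-1.089793    0.14757327  2.37049122] 0.001922662136145925 0.02763522464617593
```

>>> {"method": "apply_moves", "body": {
  "increments": [
    {"grip": 150, "xyz": [0, 0, 0], "rotation": [0, 0, 0]},
    {"grip": 120, "xyz": [0, 0, 0], "rotation": [0, 0, 0]},
    {"grip": 100, "xyz": [0, 0, 0], "rotation": [0, 0, 0]},
    {"grip": 100, "xyz": [0, 0, 0], "rotation": [0, 0, 0]}
  ]
}}

```text
time: 22.95
ee_pos: [0.6352, -0.2636, 0.045]
eef_rot: [1.0, 0.027, 0.0, -0.0]
ft_force: [-0.4, -0.2, -0.8]
width: 0.0513
```

>>> {"method": "apply_moves", "body": {
  "increments": [
    {"grip": 100, "xyz": [0, 0, -10], "rotation": [0, 0, 0]},
    {"grip": 100, "xyz": [0, 0, -50], "rotation": [0, 0, 0]},
    {"grip": 100, "xyz": [0, 30, -100], "rotation": [0, 0, 0]},
    {"grip": 100, "xyz": [0, 75, -150], "rotation": [0, 0, 0]},
    {"grip": 100, "xyz": [0, 75, -150], "rotation": [0, 0, 0]}
  ]
}}

```text
time: 23.58
ee_pos: [0.6385, -0.344, 0.2002]
eef_rot: [1.0, 0.025, 0.003, 0.002]
ft_force: [-0.2, -0.0, -0.9]
width: 0.0524
```

>>> {"method": "apply_moves", "body": {
  "increments": [
    {"grip": 100, "xyz": [0, 0, 0], "rotation": [0, 0, 0]},
    {"grip": 100, "xyz": [0, 0, 0], "rotation": [0, 0, 0]}
  ]
}}

```text
time: 23.82
ee_pos: [0.6385, -0.3431, 0.1996]
eef_rot: [1.0, 0.025, 0.002, 0.002]
ft_force: [-0.5, 0.1, 0.5]
width: 0.053
```

```bash
python3 - <<'E'
from gd import *
from rodpose import rodpin
s=st(); print(s['time'],s['ee_pos'],s['width'],abs(s['joint_vel']).max())
for n in('wrist','scene'):
    c=cam(n,n+'21.png'); q,r_=brass(c,.636,-.261,.026,.05); print(n,'stack',len(q),r_,np.percentile(q[:,2],[1,50,99]).round(4))
    P=cloud(c);m=(P[...,2]>.004)&(P[...,2]<.016)&(np.abs(P[...,0]-.636)<.04)&(abs(P[...,1]+.26)<.045);print('cradle',cv2.minAreaRect(P[m][:,:2].astype(np.float32)*1000))
    if n=='wrist': cv2.imwrite('pics/w21c.png',cv2.resize(c['img'][50:190,250:400],None,fx=4,fy=4,interpolation=2))
    else: cv2.imwrite('pics/s21c.png',cv2.resize(c['img'][140:240,205:355],None,fx=5,fy=5,interpolation=2))
print(rodpin('scene',.454,-.176,0)[1])
E
```

```text
23.825 [ 0.63853004 -0.34310164  0.19957622] 0.05304645666166315 0.008790032372713386
wrist stack 1912 ((634.4192504882812, -262.99847412109375), (30.9124698638916, 48.04991912841797), 3.5584464073181152) [0.0267 0.0347 0.0411]
cradle ((634.5548706054688, -262.7748718261719), (45.94621658325195, 69.82942199707031), 3.2388250827789307)
scene stack 115 ((635.8569946289062, -262.904541015625), (33.74352264404297, 53.86328887939453), 3.311598062515259) [0.0265 0.0321 0.0388]
cradle ((637.3974609375, -261.83160400390625), (47.04937744140625, 75.78041076660156), 6.069667816162109)
(array([ 0.453581  , -0.17590877]), array([-0.00392989,  0.01412116]), np.float64(0.1850462898595425), 83)
```

View pics/w21c.png

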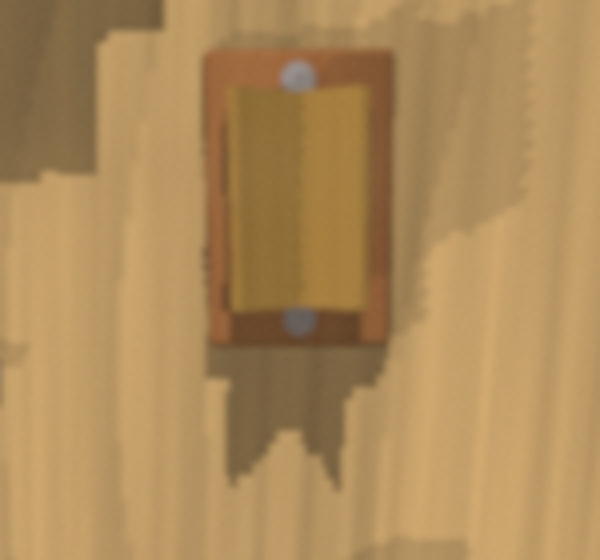

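View pics/s21c.png

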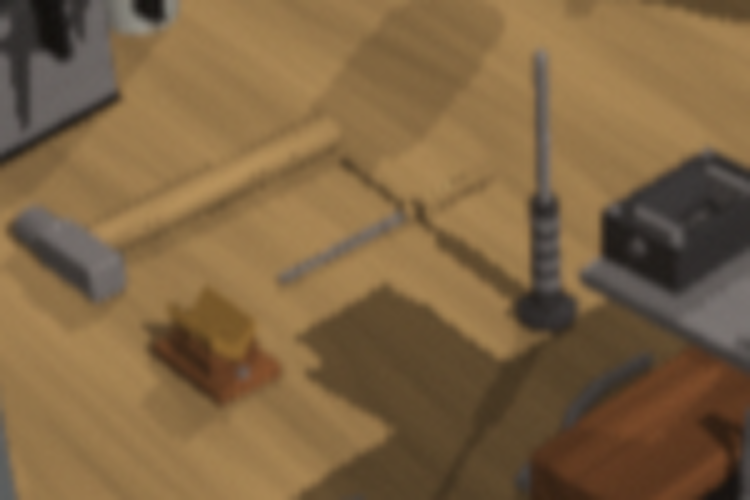

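```bash
python3 - <<'E'
from gd import *
c=load('wrist21'); q,_=brass(c,.6345,-.263,.02,.05,.035)
a=np.radians(3.2); d=q[:,:2]-[.6345,-.263]; x=d@[np.cos(a),np.sin(a)]; y=d@[-np.sin(a),np.cos(a)]
for lo,hi in((-.014,-.008),(-.002,.002),(.008,.014)):
    print([ (np.median(q[(x>lo)&(x<hi)&(y>b)&(y<b+.012),2]-abs(x[(x>lo)&(x<hi)&(y>b)&(y<b+.012)]))*1000).round(1) for b in(-.024,-.012,0,.012)])
r.close_job()
print(st()['time'])
E
```

```text
[np.float64(26.9), np.float64(26.8), np.float64(26.9), np.float64(26.8)]
[np.float64(26.8), np.float64(26.7), np.float64(26.7), np.float64(26.8)]
[np.float64(26.6), np.float64(26.9), np.float64(26.6), np.float64(26.6)]
the job is handed in; nothing more can be done
the job is handed in; nothing more can be done
```

The job is done and handed in, with the robot clear of everything and the clock at about 24 s of the 72 s allowed. `close_job` gives no verdict.

**What I did**
- **Finding the hole:** I gripped the knockout rod from the side and felt along the underside of the plate with light touches, at most about 23 N. The hole was about 5 to 6 mm from the die's centre along y.
- **Pushing the guard out:** I pushed the rod up until the guard stood about 15 mm higher. It moved at roughly 7 to 12 N. I then drew the rod out and stood it upright where it had been.
- **Nesting the guard:** I gripped the guard across its leg tips, lifted it out and turned it. I lined up its end with guard_b's in the wrist camera, lowered it until about 3 N of contact, and released it.

**Last checks**
- **Seating:** the top of the stack rose from 37.9 to 41.1 mm, about 3.2 mm against the 3.5 mm expected.
- **Alignment:** the footprint is 31 x 48 mm. Its centre is within 0.4 mm of where the stack lay before, and its yaw is within about 0.5° of it.
- **Level:** heights along and across both legs agree within 0.3 mm, so the guard is not rocked.
- **Rod and bystanders:** the rod stands upright at (0.454, -0.176). The bystanders in view looked unmoved; I checked those by eye only.

**Disagreements**
- Early on, the wrist camera put the stack's y position about 3 mm away from what the other two cameras showed. I placed the guard by comparing it directly with guard_b in the wrist view instead, where the ends agreed within about 0.2 mm by depth. A separate reading from the picture's edges suggested about 1.6 mm.
- The finger opening read about 27.5 mm on the 31 mm guard. I put that down to soft pads; the grip held.

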